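# Turn the rusks over between two toaster-oven trays

### The job

Turn both rusks upside down in one go, without touching them: cap their tray mouth to mouth with the empty tray, then turn the two over together gently, without letting them topple, so that the pair lies flat on the table with the empty tray underneath. Then lift off the tray that is now on top and lay it flat on the black mat, leaving the rusks bottom up in the other tray on the table. Leave the mug, the bowl and the utensil pot alone.

Things in the scene. Friction and masses are not known exactly. Their poses are not given: they have to be found in the camera images.
- tray_center (a point): Centre (half-way up) of the tray that holds the rusks: a steel tray, open on one face: 104 mm long, 54 mm wide, 32 mm high over all, of which 12 mm are two runners along the bottom, 28 mm apart; walls and floor 3 mm; 130 g. At the ends its long sides carry raised lands (30 mm long, 11 mm down from the rim), 59 mm over both. x along its length, y across, z out of its open mouth (up at the start). Its length lies roughly along y.
- cap_center (a point): Centre (half-way up) of the empty tray, twin of the other, lying mouth down on the table. x along its length, y across, z from its mouth to its closed bottom: up at the start, down once turned over. Capping the other squarely, its centre is 32 mm above the other's; the closed pair is 64 mm high and can stand by itself on either end.
- rusk1_center (a point): Centre of the first rusk, a hard round biscuit 42 mm across, 22 mm thick, 22 g, flat on both faces; z points out of its top face, which has a browner crust and five holes. It lies flat, 5 mm out of the tray's mouth; on edge it rolls. The closed pair leaves 12 mm of play over the rusks: too little for them to turn over alone or pass each other.
- rusk2_center (a point): Centre of the second rusk, like the first; they lie next to one another along the tray.
- mat: Black rubber mat fixed on the table, 190 mm (x) x 120 mm (y) x 6 mm thick, nothing on it; origin at the centre of its underside, on the table. It lies to one side of the filled tray and the empty tray to the other; which side changes.
- mug: Bystander: pink mug, 80 mm across, 90 mm high, beyond the work; origin under its centre.
- bowl: Bystander: black bowl, 130 mm across, 50 mm high, beyond the work; origin under its centre.
- holder: Bystander: perforated steel utensil pot, 110 mm across, 140 mm high, its whisk and turner rise to 280 mm; at the right; origin under its centre.
Things that resemble listed ones, but are neither listed nor needed, are in the scene too. Leave any orange look-alike of the part that bears cap_center alone. What is shaped like the part that bears rusk2_center but pink is not meant.

How it is judged:
By the outcome, as a careful person would: the job done as asked, in the order asked, and still so for the second after the job is handed in, with the robot touching nothing.
It also fails if it takes over 72 s, if anything falls off the work surface, if the arm or the gripper's body presses on something with over 40 N, if the wrist force passes 120 N, or if a joint passes its speed limit or range.

### The arm

A 6-joint arm with a two-finger parallel gripper is mounted at the origin on the work surface. World frame = base frame: x ahead of the robot, y to its left, z up, the work surface at z = 0. Lengths are in m, angles in rad, forces in N, time in s.
With the tool pointing down it reaches from about 0.25 to 0.725 m from the base axis. Payload 4 kg.
Tool frame: the origin (TCP) lies midway between the tips of the shut fingers; the grasp point (between the pads) lies 19 mm behind it; z points along the fingers, y is the direction in which the jaws open and shut (so a half turn about z gives the same grasp; the last joint's range is limited). The gripper opens to 85 mm and grips with 20 to 120 N. Pads are 22 mm wide; open, the fingers measure 114 mm over their backs; the gripper's body (76 mm by 85 mm) begins 54 mm behind the grasp point. The pads swing forward as they close: fully open they stand 13 mm farther back than shut.
Start: joints at [1.135, 0.241, 0.005, 1.335, 0, 1.571], TCP at [0.211, 0.453, 0.231] pointing down, gripper open.
Joint ranges: [-2.72, 2.72], [-1.05, 1.87], [-1.09, 1.28], [-1.99, 2.15], [-1.42, 1.44], [-3.14, 3.14]. Speed limits (rad/s): [2.79, 2.79, 3.14, 3.14, 3.14, 3.14].

### API

Orientations are given as a unit quaternion [x, y, z, w].
In Python, from workcell import get_obs, camera, camera_model, job_done, masks_of gives the robot as it stands.
- The arm moves only by the tool jog_arm, never from a script. Its argument "deltas" is a list that holds one entry, the list of rows, each a list of 7 numbers: the shift along the tool's x, y, z in mm, then the turn, a rotation vector about the tool's x, y, z in degrees, then the finger opening in mm, from 0 to 85.4. A call has 1 to 5 rows; each row shifts and turns the pose as measured when the row begins, along the tool's axes as they then stand; what a row does not reach is not made up. A row lasts 1/10 s, in which the tool goes at most 50 mm and 8.59 degrees, less where a joint would pass 70% of its speed; a pose out of reach is approached as far as the arm can. A call with a gripper value outside its range is refused whole. The fingers move at their own pace and stop on an object; the grip force is fixed at half the most. Time passes only in rows, so rows that do not move let the fingers close. It gives the time, the measured TCP pose, the force and the opening at its end, in the units of the state.
- get_obs(): the state, without advancing time (a new reading comes with each control period).
- camera(name): name is "side" or "top" or "wrist"; returns the picture (400x640x3 uint8, red, green, blue); there is no depth.
- camera_model(name): a dict with "fovy" (degrees; the focal length in pixels is half the picture's height over the tangent of half this angle, whatever the lens; pixels are square), "cx", "cy" (the principal point, pixels), "pose" (4x4, takes a point from camera to world coordinates); the wrist camera has in their place "T_tool_cam" (4x4, takes a point from camera to tool coordinates, whose origin is the TCP and whose axes are the flange's). Camera axes: x right, y down, z forward; pixel columns grow to the right and rows downward; lengths in m; the calibration is good to about 2 mm. A picture is of the moment at which its call begins: read the wrist's pose just before it. camera_model takes no time and is no camera call.
- job_done(): hands the job in, once; it reports no verdict.
Trained networks look in the newest picture that a camera, given by its name, has taken for a name from the list of things; names that differ only in an ending like _2 or _b are one class to them, and where a whole thing is asked for, a point or a joint stands for the part that bears it (a point fixed in the world has none). Each returns a list of dicts, best first, with "conf" (0 to 1); they miss things now and then, are a little off and sometimes report something else, mostly with a low value. They report only what shows in the picture. A call takes as long as a camera call. They do not tell look-alikes from the thing itself.
- masks_of(target, camera): "pixels" (400x640 bool, what is visible of it) and "at" ([column, row] in pixels, amid what is visible of it).
The state is a dict: "clock": time; "joint_pos": joint angles; "joint_vel": joint speeds; "tau": joint torques, N m; "eef_pos": TCP position; "tool_rot": TCP orientation; "ft_force": force on the tool from outside, world axes, zero at the start; "ft_torque": the same for the moment, N m; "grip_width": finger opening in m.
Only numpy, scipy, OpenCV 4.12 (cv2) and the standard library are available. Lean on these libraries where they do the work, as an engineer would, in place of code of your own. Each camera call takes 0.05 s, during which the arm holds its last target. There are 200 camera calls.

## Working session

There is one attempt and no reset: what is moved stays moved. The work goes in short steps, Python scripts to look and compute and a tool call to move; the robot and the scene stay as the last step left them, time stands still between calls to the robot, and variables do not carry over. Pictures are saved under pics/ and viewed, about 8 in all and at most 12, crops included, and the job is handed in when it is done.

Besides the shell and the picture viewer there is one more tool, called after "Emit:" as name([rows], argument=value, ...), one row to a line, values as JSON. jog_arm: Moves the arm, as the interface text tells. Its arguments: {"type":"object","properties":{"deltas":{"type":"array"}},"required":["deltas"]}

```bash
mkdir -p pics; ls; cat > h.py <<'E'
import numpy as np,cv2
from scipy.spatial.transform import Rotation as R
from workcell import *
def K(name):
    m=camera_model(name); f=200/np.tan(np.radians(m["fovy"])/2); return m,f
def pose(name):
    m,f=K(name)
    if "pose" in m: return np.array(m["pose"]),f,m
    o=get_obs(); T=np.eye(4); T[:3,:3]=R.from_quat(o["tool_rot"]).as_matrix(); T[:3,3]=o["eef_pos"]
    return T@np.array(m["T_tool_cam"]),f,m
def px2w(name,uv,z):
    T,f,m=pose(name); d=T[:3,:3]@np.array([(uv[0]-m["cx"])/f,(uv[1]-m["cy"])/f,1]); t=(z-T[2,3])/d[2]; return T[:3,3]+t*d
def w2px(name,p):
    T,f,m=pose(name); q=T[:3,:3].T@(np.array(p)-T[:3,3]); return np.array([m["cx"]+f*q[0]/q[2],m["cy"]+f*q[1]/q[2]])
def save(im,n): cv2.imwrite("pics/"+n,im[:,:,::-1])
E
python3 - <<'E'
from h import *
o=get_obs(); print(o)
for n in["top","side"]:
    im=camera(n); save(im,n+"0.png"); m=camera_model(n); print(n,m)
    for t in["tray_center","cap_center","rusk1_center","mat"]:
        for d in masks_of(t,n):
            ys,xs=np.nonzero(d["pixels"]); r=cv2.minAreaRect(np.c_[xs,ys].astype(np.float32))
            print(t,round(d["conf"],2),np.round(d["at"]),len(xs),np.round(px2w(n,d["at"],0.02),3), im[d["pixels"]].mean(0).round())
print(camera_model("wrist"))
E
```

```text
pics
{'clock': 0.0, 'joint_pos': array([1.13500402e+00, 2.41402893e-01, 3.73474444e-03, 1.33522480e+00,
       3.26843478e-06, 1.57081628e+00]), 'joint_vel': array([ 0.00050628, -0.00150825,  0.00128634, -0.00024142, -0.00029627,
       -0.00080606]), 'tau': array([-1.25693066e-03, -3.72315288e+01,  2.52409405e+01,  1.70895708e-02,
       -2.64755972e-04,  9.74705074e-06]), 'eef_pos': array([0.2107945 , 0.45269068, 0.23042203]), 'tool_rot': array([ 2.16185625e-01,  9.76351718e-01, -1.02317243e-03, -2.28205129e-04]), 'ft_force': array([-0.12798738,  0.37725105,  1.04974894]), 'ft_torque': array([ 0.01034389,  0.0408615 , -0.01830108]), 'grip_width': 0.08545341915494618}
top {'fovy': 57.50059692534011, 'cx': 318.8434560198332, 'cy': 194.73230072809497, 'pose': array([[ 0.02574949, -0.98928672,  0.14369671,  0.44081782],
       [-0.99947612, -0.02829658, -0.01570973, -0.08548334],
       [ 0.01960755, -0.14321691, -0.98949707,  0.87655672],
       [ 0.        ,  0.        ,  0.        ,  1.        ]])}
tray_center 0.97 [277. 230.] 642 [ 0.48  -0.003  0.02 ] [114. 108. 104.]
cap_center 0
[... 692 characters left out ...]
.9 [252. 264.] 1073 [ 0.391 -0.265  0.02 ] [183.  93.   4.]
cap_center 0.64 [326. 261.] 810 [ 0.553 -0.287  0.02 ] [139. 141. 139.]
rusk1_center 0.5 [282. 194.] 149 [ 0.496 -0.017  0.02 ] [161. 117.  66.]
mat 0.81 [288. 147.] 1323 [0.555 0.22  0.02 ] [47. 45. 39.]
{'fovy': 70.26664207739972, 'cx': 320.47321255194026, 'cy': 201.50606803069385, 'T_tool_cam': array([[-7.77010393e-04, -9.60978395e-01, -2.76622344e-01,
         7.09423740e-02],
       [ 9.99999609e-01, -6.30155998e-04, -6.19775643e-04,
        -4.13546391e-04],
       [ 4.21275774e-04, -2.76622717e-01,  9.60978509e-01,
        -1.42427992e-01],
       [ 0.00000000e+00,  0.00000000e+00,  0.00000000e+00,
         1.00000000e+00]])}
```

```bash
python3 - <<'E'
import cv2,numpy as np
a=cv2.imread("pics/top0.png"); c=cv2.resize(a[150:310,230:450],None,fx=3.6,fy=3.6)[:600]
cv2.imwrite("pics/topc.png",c)
E
```

```text
(no output)
```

View pics/top0.png

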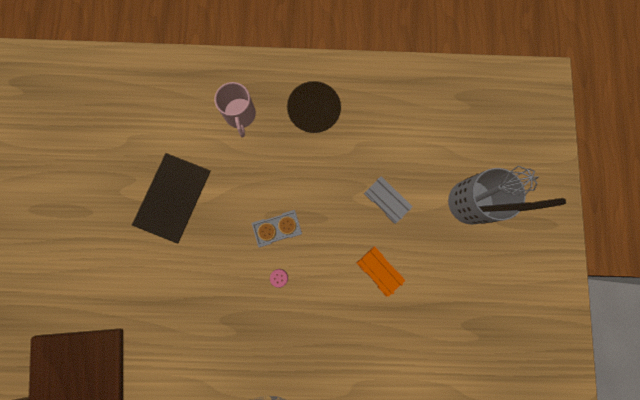

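View pics/topc.png

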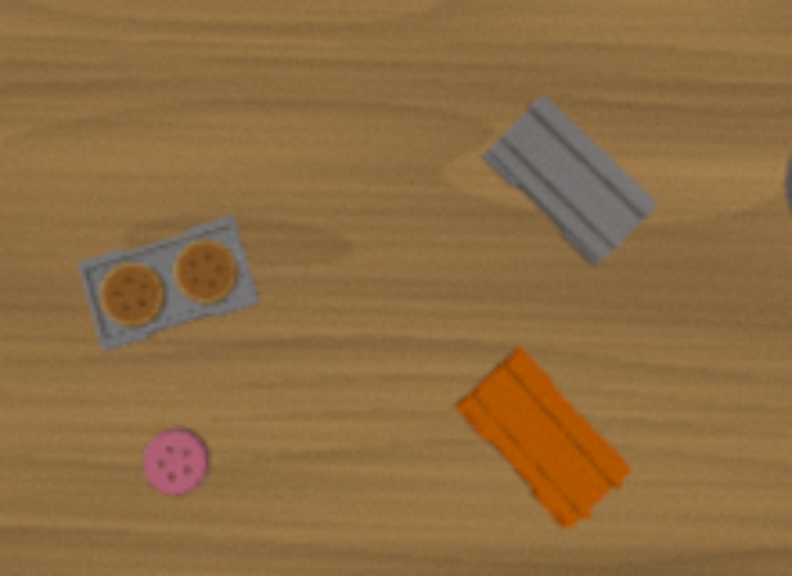

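Candidates (top view): the empty steel tray is at (387,200), and its orange look-alike at (380,271) is to be left alone. The filled steel tray is at (277,230), with brown rusks at (267,232) and (288,224). The pink look-alike at (279,278) is to be left alone. The mat is at (170,198). I choose the grey tray at (387,200) as the cap, confirmed in the close crop.

```bash
cat >> h.py <<'E'
def rect(name,pix,z):
    """min-area rectangle in the world plane z of a mask"""
    T,f,m=pose(name); ys,xs=np.nonzero(pix)
    d=T[:3,:3]@np.vstack([(xs-m["cx"])/f,(ys-m["cy"])/f,np.ones(len(xs))]); p=(T[:3,3:]+d*(z-T[2,3])/d[2])[:2].T
    (c,s,a)=cv2.minAreaRect((p*1000).astype(np.float32)); 
    if s[0]<s[1]: a+=90; s=s[::-1]
    return np.round(c,1),np.round(s,1),round((a)%180,1)
def down(psi):  # tool down with tool y at world angle psi (deg)
    c,s=np.cos(np.radians(psi)),np.sin(np.radians(psi)); y=np.array([c,s,0]); z=np.array([0,0,-1.]); return np.c_[np.cross(y,z),y,z]
def rows(wps,g,start=None):
    """wps: list of (p_mm, Rm, n) ; prints rows of relative motion, interpolated in n rows"""
    if start is None:
        o=get_obs(); p=o["eef_pos"]*1000; Q=R.from_quat(o["tool_rot"])
    else: p,Q=np.array(start[0],float),R.from_matrix(start[1])
    out=[]
    for P,M,n in wps:
        P=np.array(P,float); p0,Q0=p,Q; w=(Q0.inv()*R.from_matrix(M)).as_rotvec()
        for i in range(1,n+1):
            t=i/n; pt=p0+(P-p0)*t; Qt=Q0*R.from_rotvec(w*t)
            r=np.r_[Q.inv().apply(pt-p),np.degrees((Q.inv()*Qt).as_rotvec())]; r=np.round(r,1)
            out.append([float(v) for v in r]+[g]); p=p+Q.apply(r[:3]); Q=Q*R.from_rotvec(np.radians(r[3:]))
    for i in range(0,len(out),5): print([out[i:i+5]])
E
python3 - <<'E'
from h import *
camera("top")
for t,z in(("tray_center",.03),("cap_center",.025),("mat",.006)):
    for d in masks_of(t,"top"): print(t,d["conf"],np.round(d["at"]),rect("top",d["pixels"],z))
# approach pose above cap
E
```

```text
tray_center 0.57 [278. 226.] (array([484.3,  -1.4]), array([106.8,  60.2]), 108.2)
cap_center 0.63 [389. 199.] (array([ 558. , -261.5]), array([99.8, 58.1]), 45.8)
cap_center 0.57 [380. 272.] (array([ 391. , -245.3]), array([104.6,  58.2]), 43.0)
mat 0.65 [169. 198.] (array([552.3, 254.8]), array([192.8, 122.4]), 159.5)
```

```bash
python3 - <<'E'
from h import *
rows([((484,-1,160),down(18),14)],85)
E
```

```text
[[[-31.4, -21.2, 5.1, 0.0, -0.0, 3.4, 85], [-32.5, -19.3, 5.1, 0.0, -0.0, 3.3, 85], [-33.7, -17.3, 5.1, 0.0, -0.0, 3.4, 85], [-34.6, -15.4, 5.1, 0.0, -0.0, 3.3, 85], [-35.4, -13.3, 5.1, 0.0, -0.0, 3.4, 85]]]
[[[-36.2, -11.3, 5.1, 0.0, -0.0, 3.4, 85], [-36.7, -9.0, 5.1, 0.0, -0.0, 3.3, 85], [-37.2, -6.9, 5.1, 0.0, -0.0, 3.4, 85], [-37.6, -4.7, 5.0, 0.0, -0.0, 3.3, 85], [-37.8, -2.5, 5.1, 0.0, -0.0, 3.4, 85]]]
[[[-37.8, -0.3, 5.1, 0.0, -0.0, 3.4, 85], [-37.8, 1.9, 5.1, 0.0, -0.0, 3.3, 85], [-37.6, 4.2, 5.1, 0.0, -0.0, 3.4, 85], [-37.4, 6.3, 5.1, 0.0, -0.0, 3.3, 85]]]
```

Emit:
jog_arm([
  [[-31, -21, 5, 0, 0, 3.4, 85], [-32, -19, 5, 0, 0, 3.4, 85], [-34, -17, 5, 0, 0, 3.4, 85], [-35, -15, 5, 0, 0, 3.4, 85], [-35, -13, 5, 0, 0, 3.4, 85]],
])

```text
clock: 1.2
eef_pos: [0.31, 0.2925, 0.2059]
tool_rot: [0.359, 0.934, 0.003, 0.0]
ft_force: [0.8, -0.1, 0.5]
grip_width: 0.0851
```

Emit:
jog_arm([
  [[-36, -11, 5, 0, 0, 3.4, 85], [-37, -9, 5, 0, 0, 3.4, 85], [-37, -7, 5, 0, 0, 3.4, 85], [-38, -5, 5, 0, 0, 3.4, 85], [-38, -2, 5, 0, 0, 3.4, 85]],
])

```text
clock: 1.7
eef_pos: [0.4099, 0.1225, 0.1807]
tool_rot: [0.498, 0.867, 0.005, 0.001]
ft_force: [1.1, 0.9, 0.3]
grip_width: 0.085
```

Emit:
jog_arm([
  [[-38, 0, 5, 0, 0, 3.4, 85], [-38, 2, 5, 0, 0, 3.4, 85], [-38, 4, 5, 0, 0, 3.4, 85], [-37, 6, 5, 0, 0, 3.4, 85], [0, 0, 0, 0, 0, 0, 85]],
])

```text
clock: 2.2
eef_pos: [0.4897, -0.0191, 0.1598]
tool_rot: [0.604, 0.797, 0.006, 0.002]
ft_force: [-0.5, 0.1, -1.2]
grip_width: 0.085
```

```bash
python3 - <<'E'
from h import *
rows([((484,-1,150),down(18),5)],85)
E
```

```text
[[[3.8, -0.1, 2.0, 0.1, -0.0, -0.5, 85], [3.8, -0.1, 1.9, 0.2, -0.1, -0.4, 85], [3.8, -0.1, 2.0, 0.1, -0.0, -0.5, 85], [3.8, -0.0, 2.0, 0.1, -0.0, -0.4, 85], [3.8, -0.0, 1.9, 0.2, -0.1, -0.5, 85]]]
```

```bash
python3 - <<'E'
from h import *
im=camera("wrist"); save(im,"w1.png")
for t,z in(("tray_center",.032),("rusk1_center",.037)):
    for d in masks_of(t,"wrist"): print(t,round(d["conf"],2),np.round(d["at"]),d["pixels"].sum(),rect("wrist",d["pixels"],z),np.round(px2w("wrist",d["at"],z)*1000))
o=get_obs();print(o["eef_pos"],o["joint_pos"])
E
```

```text
tray_center 0.66 [321. 172.] 3207 (array([479.6,  -2.8]), array([105.2,  59.1]), 108.9) [482.   6.  32.]
rusk1_center 0.88 [317. 204.] 1416 (array([486. , -23.5]), array([41.6, 40.9]), 60.6) [487. -24.  37.]
[ 0.48759617 -0.01546384  0.16030892] [-0.03697196  0.25412172 -0.16776859  1.14035108  0.00846801  1.25292516]
```

View pics/w1.png

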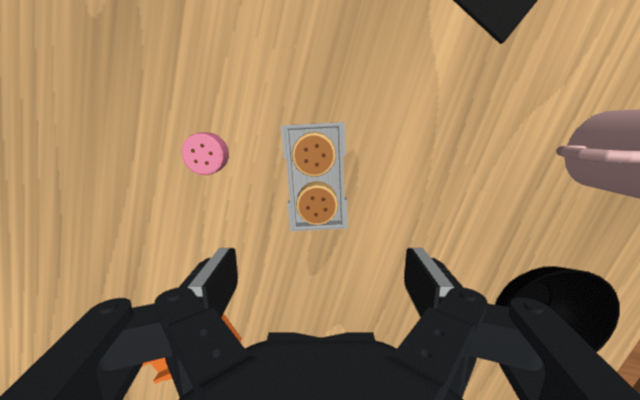

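The wrist view shows the filled tray upright at (316,177) with its rusks at (314,153) and (317,204), and the pink look-alike at (205,152). The mug is at right and the bowl at lower right. Next is the cap.

```bash
python3 - <<'E'
from h import *
rows([((557,-262,160),down(-44),9)],85)
E
```

```text
[[[-28.5, -0.2, -0.1, 0.0, -0.1, 6.7, 85], [-28.2, 3.1, -0.1, 0.1, -0.0, 6.7, 85], [-27.8, 6.5, -0.1, 0.0, -0.1, 6.6, 85], [-26.8, 9.5, -0.0, 0.1, -0.1, 6.7, 85], [-25.5, 12.6, -0.0, 0.0, -0.0, 6.7, 85]]]
[[[-23.8, 15.5, -0.0, 0.1, -0.1, 6.7, 85], [-21.9, 18.2, -0.0, 0.0, -0.1, 6.6, 85], [-19.7, 20.6, 0.0, 0.1, -0.0, 6.7, 85], [-17.1, 22.7, 0.0, -0.0, -0.1, 6.7, 85]]]
```

Emit:
jog_arm([
  [[-28, 0, 0, 0, 0, 6.7, 85], [-28, 3, 0, 0, 0, 6.7, 85], [-28, 6, 0, 0, 0, 6.7, 85], [-27, 10, 0, 0, 0, 6.7, 85], [-25, 13, 0, 0, 0, 6.7, 85]],
])

```text
clock: 2.85
eef_pos: [0.5251, -0.1445, 0.1614]
tool_rot: [0.806, 0.591, 0.007, -0.002]
ft_force: [0.0, 0.5, -0.4]
grip_width: 0.0849
```

Emit:
jog_arm([
  [[-24, 15, 0, 0, 0, 6.7, 85], [-22, 18, 0, 0, 0, 6.7, 85], [-20, 21, 0, 0, 0, 6.7, 85], [-17, 23, 0, 0, 0, 6.7, 85], [0, 0, 0, 0, 0, 0, 85]],
])

```text
clock: 3.35
eef_pos: [0.5573, -0.2521, 0.1624]
tool_rot: [0.923, 0.384, 0.007, -0.003]
ft_force: [0.2, 0.4, 0.0]
grip_width: 0.085
```

```bash
python3 - <<'E'
from h import *
im=camera("wrist"); save(im,"w2.png")
for d in masks_of("cap_center","wrist"): print(round(d["conf"],2),np.round(d["at"]),d["pixels"].sum(),[rect("wrist",d["pixels"],z) for z in(.011,.032)])
o=get_obs();print(o["eef_pos"],o["joint_pos"],np.round(R.from_quat(o["tool_rot"]).as_matrix(),3))
E
```

```text
0.98 [333. 201.] 5411 [(array([ 554.9, -267. ]), array([114.5,  61.7]), 46.7), (array([ 558.4, -262.3]), array([106.3,  57.3]), 46.7)]
0.9 [239. 269.] 1705 [(array([ 387.8, -248.4]), array([115.6,  63.9]), 43.3), (array([ 403.1, -245. ]), array([107.3,  59.4]), 43.3)]
[ 0.55642659 -0.24942422  0.16235138] [-0.42946123  0.49102571  0.18974418  1.26703818  0.01618326  1.91873802] [[ 0.701  0.713  0.009]
 [ 0.713 -0.701  0.014]
 [ 0.016 -0.003 -1.   ]]
```

View pics/w2.png

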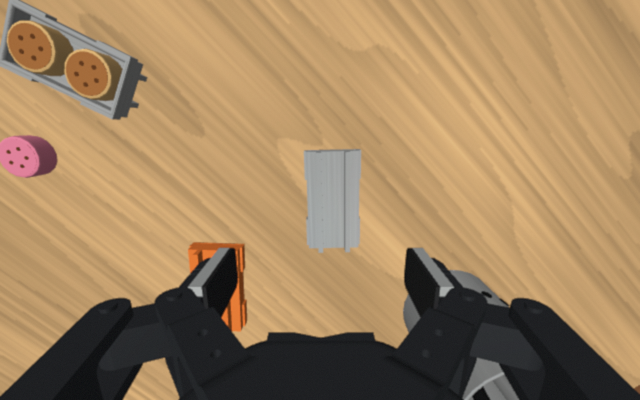

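The wrist view shows the grey cap at (333,200), mouth down. The orange one at left (218,285) is clear of the left finger once that finger is centred. Descending to grip.

```bash
python3 - <<'E'
from h import *
rows([((557.5,-263,150),down(-43.3),2),((557.5,-263,30),down(-43.3),4),((557.5,-263,-2),down(-43.3),3)],85)
E
```

```text
[[[-4.6, 5.2, 6.1, -0.1, -0.5, -0.6, 85], [-4.5, 5.1, 6.1, -0.1, -0.4, -0.6, 85], [-0.0, -0.0, 30.0, 0.0, -0.0, -0.0, 85], [-0.0, -0.0, 30.0, 0.0, -0.0, -0.0, 85], [-0.0, -0.1, 30.0, 0.0, -0.0, -0.0, 85]]]
[[[-0.1, 0.0, 30.0, 0.0, -0.0, -0.0, 85], [0.0, -0.0, 10.7, 0.0, -0.0, -0.0, 85], [0.0, -0.0, 10.6, 0.0, -0.0, -0.0, 85], [0.0, -0.0, 10.7, 0.0, -0.0, -0.0, 85]]]
```

Emit:
jog_arm([
  [[-4.6, 5.2, 6, -0.1, -0.5, -0.6, 85], [-4.5, 5.1, 6, -0.1, -0.4, -0.6, 85], [0, 0, 30, 0, 0, 0, 85], [0, 0, 30, 0, 0, 0, 85], [0, 0, 30, 0, 0, 0, 85]],
])

```text
clock: 3.95
eef_pos: [0.562, -0.2602, 0.0629]
tool_rot: [0.915, 0.403, 0.004, 0.005]
ft_force: [0.4, 0.5, 0.7]
grip_width: 0.0848
```

Emit:
jog_arm([
  [[0, 0, 20, 0, 0, 0, 85], [0, 0, 0, 0, 0, 0, 85]],
])

```text
clock: 4.15
eef_pos: [0.5581, -0.257, 0.0365]
tool_rot: [0.914, 0.405, -0.0, 0.001]
ft_force: [0.4, -0.1, 0.2]
grip_width: 0.0851
```

```bash
python3 - <<'E'
from h import *
rows([((557.5,-263,-2),down(-43.3),4)],85); print(get_obs()["eef_pos"])
E
```

```text
[[[-1.2, 0.9, 9.6, 0.0, 0.0, 0.3, 85], [-1.2, 0.9, 9.6, 0.1, 0.0, 0.2, 85], [-1.1, 0.9, 9.7, -0.0, 0.1, 0.3, 85], [-1.2, 0.9, 9.6, 0.0, -0.0, 0.3, 85]]]
[ 0.55806344 -0.25703974  0.03647267]
```

Emit:
jog_arm([
  [[-2.5, 2, 9.6, 0, 0, 0.5, 85], [-2.2, 1.6, 9.6, 0, 0, 0.5, 85], [0, 0, 9.7, 0, 0, 0, 85], [0, 0, 6, 0, 0, 0, 85], [0, 0, 0, 0, 0, 0, 85]],
])

```text
clock: 4.65
eef_pos: [0.5595, -0.2637, 0.0017]
tool_rot: [0.918, 0.397, 0.001, 0.003]
ft_force: [0.5, -0.4, -0.4]
grip_width: 0.0849
```

```bash
python3 - <<'E'
from h import *
rows([((557.5,-263,-2),down(-43.3),1)],85); print(get_obs()["eef_pos"],get_obs()["ft_force"])
E
```

```text
[[[-0.9, -2.0, 3.7, 0.4, 0.0, 0.1, 85]]]
[ 0.55950901 -0.26369338  0.00169055] [ 0.49355603 -0.3708822  -0.44956218]
```

Close on the cap.

Emit:
jog_arm([
  [[-1, -2, 3.5, 0.4, 0, 0, 60], [0, 0, 0, 0, 0, 0, 40], [0, 0, 0, 0, 0, 0, 40], [0, 0, 0, 0, 0, 0, 40], [0, 0, 0, 0, 0, 0, 40]],
])

```text
clock: 5.15
eef_pos: [0.5588, -0.264, -0.0]
tool_rot: [0.918, 0.397, 0.001, 0.001]
ft_force: [-0.9, -0.2, -0.5]
grip_width: 0.0525
```

Emit:
jog_arm([
  [[0, 0, 0, 0, 0, 0, 40], [0, 0, -10, 0, 0, 0, 40], [0, 0, -25, 0, 0, 0, 40], [0, 0, -40, 0, 0, 0, 40], [0, 0, -40, 0, 0, 0, 40]],
])

```text
clock: 5.65
eef_pos: [0.5527, -0.2609, 0.1112]
tool_rot: [0.918, 0.397, -0.005, -0.006]
ft_force: [0.6, -0.4, -1.0]
grip_width: 0.0528
```

```bash
python3 - <<'E'
from h import *
im=camera("wrist"); save(im,"w3.png"); o=get_obs();print(o["eef_pos"],o["grip_width"],o["ft_force"])
rows([((480,-3,120),down(18.9),9)],40)
E
```

```text
[ 0.55664487 -0.26271924  0.1195643 ] 0.05294622086523178 [ 2.01741894 -1.28496234  3.71938595]
[[[15.2, -26.0, 0.0, -0.0, -0.0, -6.9, 40], [18.2, -23.9, 0.0, -0.0, -0.0, -6.9, 40], [21.0, -21.6, 0.1, -0.1, -0.0, -6.9, 40], [23.4, -18.8, -0.1, 0.0, -0.0, -6.9, 40], [25.6, -16.0, 0.0, -0.0, -0.0, -6.9, 40]]]
[[[27.2, -12.8, -0.0, -0.0, -0.0, -6.9, 40], [28.6, -9.4, -0.0, -0.0, -0.0, -6.9, 40], [29.5, -5.9, -0.0, -0.1, -0.0, -6.9, 40], [30.0, -2.3, -0.1, 0.0, -0.0, -6.9, 40]]]
```

View pics/w3.png

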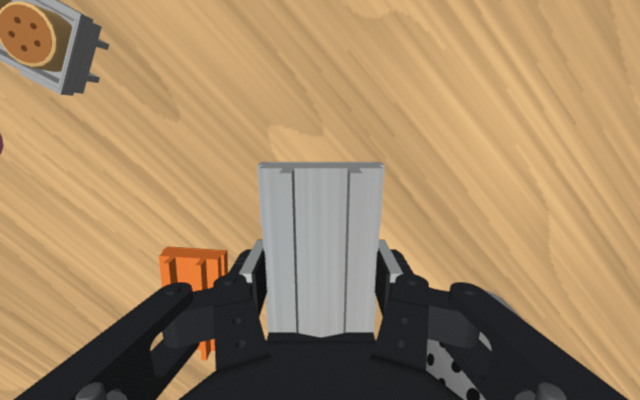

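```bash
python3 - <<'E'
from h import *
m,f=K("wrist"); T=np.array(m["T_tool_cam"])
im=cv2.imread("pics/w3.png").astype(int)
print(im[155:180,320].mean(1).round(), im[155:180,280].mean(1).round(),im[220,250:275].mean(1).round(),im[220,370:392].mean(1).round())
for u,r,z in((320,162,0),(320,168,-.02),(320,168,-.032),(320,173,-.032)):
    d=T[:3,:3]@np.array([(u-m["cx"])/f,(r-m["cy"])/f,1]); print(r,z,(T[:3,3]+d*(z-T[2,3])/d[2])*1000)
E
```

```text
[167. 168. 168. 169. 170. 169. 159. 143. 126. 122. 123. 122. 127. 151.
 162. 163. 164. 165. 164. 165. 164. 164. 164. 164. 164.] [173. 174. 175. 175. 175. 171. 160. 144. 126. 123. 123. 121. 127. 149.
 158. 153. 138. 133. 151. 162. 165. 165. 164. 165. 165.] [148. 148. 148. 149. 151. 153. 155. 157. 156. 158. 164. 168. 166. 164.
 166. 167. 170. 172. 172. 172. 170. 166. 164. 164. 164.] [166. 167. 168. 167. 166. 166. 165. 163. 163. 164. 165. 163. 161. 160.
 162. 163. 164. 166. 166. 166. 166. 165.]
162 0 [49.08034813 -0.84894842  0.        ]
168 -0.02 [ 49.33779254  -0.82686993 -20.        ]
168 -0.032 [ 51.30885592  -0.81137275 -32.        ]
173 -0.032 [ 49.33151091  -0.81382194 -32.        ]
```

Cap held symmetrically, its far end at row 162–168, so its centre sits 2.8 mm toward tool −x. Moving over the tray.

Emit:
jog_arm([
  [[15, -26, 0, 0, 0, -6.9, 40], [18, -24, 0, 0, 0, -6.9, 40], [21, -22, 0, 0, 0, -6.9, 40], [23, -19, 0, 0, 0, -6.9, 40], [26, -16, 0, 0, 0, -6.9, 40]],
])

```text
clock: 6.2
eef_pos: [0.5159, -0.1199, 0.1273]
tool_rot: [0.753, 0.658, 0.003, 0.006]
ft_force: [0.1, 0.5, -1.0]
grip_width: 0.0527
```

Emit:
jog_arm([
  [[27, -13, 0, 0, 0, -6.9, 40], [29, -9, 0, 0, 0, -6.9, 40], [30, -6, 0, 0, 0, -6.9, 40], [30, -2, 0, 0, 0, -6.9, 40], [0, 0, 0, 0, 0, 0, 40]],
])

```text
clock: 6.7
eef_pos: [0.4765, 0.0028, 0.1294]
tool_rot: [0.564, 0.826, 0.003, 0.008]
ft_force: [-0.1, -0.4, -1.3]
grip_width: 0.0527
```

```bash
python3 - <<'E'
from h import *
print(get_obs()["eef_pos"])
rows([((478.7,-0.2,80),down(18.9),4)],40)
E
```

```text
[0.47648777 0.00278622 0.12940979]
[[[-0.8, 0.1, 12.4, 0.2, 0.1, 0.6, 40], [-0.8, 0.1, 12.3, 0.2, 0.2, 0.6, 40], [-0.8, 0.1, 12.4, 0.2, 0.1, 0.6, 40], [-0.9, 0.3, 12.3, 0.3, 0.2, 0.7, 40]]]
```

Emit:
jog_arm([
  [[-1, 0, 12.4, 0.2, 0.2, 0.7, 40], [-1, 0, 12.4, 0.2, 0.2, 0.7, 40], [-1, 0, 12.4, 0.2, 0.2, 0.7, 40], [-1, 0, 12.4, 0.3, 0.2, 0.7, 40], [0, 0, 0, 0, 0, 0, 40]],
])

```text
clock: 7.2
eef_pos: [0.4793, -0.0033, 0.0758]
tool_rot: [0.588, 0.809, 0.001, -0.002]
ft_force: [-0.5, -0.0, -1.7]
grip_width: 0.0531
```

```bash
python3 - <<'E'
from h import *
im=camera("wrist"); save(im,"w4.png"); print(get_obs()["eef_pos"])
rows([((478.7,-0.2,50),down(18.9),3)],40)
E
```

```text
[ 0.47966923 -0.00330919  0.07652888]
[[[1.1, 0.0, 8.8, -0.0, -0.1, -0.3, 40], [1.0, 0.0, 8.9, -0.0, -0.0, -0.3, 40], [1.1, 0.1, 8.8, -0.0, -0.1, -0.2, 40]]]
```

Emit:
jog_arm([
  [[1, 0, 9, 0, 0, -0.3, 40], [1, 0, 9, 0, 0, -0.3, 40], [1, 0, 8, 0, 0, -0.2, 40], [0, 0, 0, 0, 0, 0, 40], [0, 0, 0, 0, 0, 0, 40]],
])

```text
clock: 7.75
eef_pos: [0.4791, -0.0007, 0.0483]
tool_rot: [0.582, 0.813, 0.001, -0.001]
ft_force: [-0.2, 0.5, -1.2]
grip_width: 0.0525
```

```bash
python3 - <<'E'
from h import *
print(get_obs()["eef_pos"]); rows([((478.7,-0.2,45),down(18.9),1)],40)
E
```

```text
[ 0.4791349  -0.00073463  0.04825268]
[[[0.6, -0.2, 3.3, -0.0, -0.2, -0.1, 40]]]
```

View pics/w4.png

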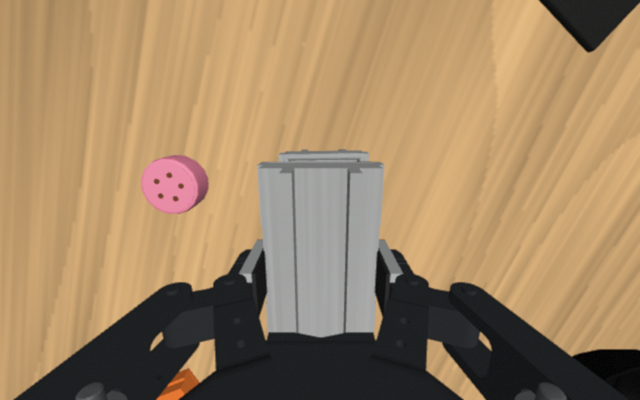

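Lower tray's end shows just past the cap at row 151, columns 279–368, centred with the cap (260–383). A quick check of the end offset.

```bash
python3 - <<'E'
from h import *
m,f=K("wrist"); T=np.array(m["T_tool_cam"])
im=cv2.imread("pics/w4.png").astype(int); print(im[144:170,320].mean(1).round(),im[157,270:300].mean(1).round(),im[157,355:378].mean(1).round())
for u,r,z in((280,151,.0445),(368,151,.0445),(320,162,0)):
    d=T[:3,:3]@np.array([(u-m["cx"])/f,(r-m["cy"])/f,1]); print(r,z,(T[:3,3]+d*(z-T[2,3])/d[2])*1000)
E
```

```text
[149. 149. 148. 147. 147. 148. 141. 123. 115. 131. 160. 168. 167. 158.
 135. 122. 154. 154. 135. 120. 116. 116. 115. 123. 147. 161.] [157. 155. 154. 151. 149. 146. 146. 147. 156. 167. 169. 169. 166. 162.
 159. 166. 166. 165. 165. 165. 165. 166. 165. 166. 164. 163. 164. 164.
 163. 163.] [150. 151. 151. 151. 150. 154. 162. 166. 168. 166. 167. 168. 167. 167.
 163. 161. 162. 163. 162. 161. 161. 161. 160.]
151 0.0445 [ 50.78231567 -27.25989728  44.5       ]
151 0.0445 [50.73779421 30.03674186 44.5       ]
162 0 [49.97314663 -1.14579086  0.        ]
```

```bash
python3 - <<'E'
from h import *
m,f=K("wrist"); C=np.array(m["T_tool_cam"])
im=cv2.imread("pics/w1.png").astype(int); print(im[118:135,300].mean(1).round(),im[118:135,325].mean(1).round(),im[222:238,310].mean(1).round())
# tool pose at w1
T=np.eye(4);o=get_obs(); T[:3,:3]=R.from_quat(np.array([.604,.797,.006,.002])/1.0).as_matrix(); T[:3,3]=[.48760,-.01546,.16031]; W=T@C
x=np.array([-.324,.946])
for u,r in((313,125),(313,124),(318,230),(318,231)):
    d=W[:3,:3]@np.array([(u-m["cx"])/f,(r-m["cy"])/f,1]); p=(W[:3,3]+d*(.032-W[2,3])/d[2])*1000; print(r,p, (p[:2]-[479.6,-2.8])@x)
im=camera("wrist"); save(im,"w5.png"); print(get_obs()["eef_pos"]);print(im[144:172,320].mean(1).round(),im[144:172,300].mean(1).round())
E
```

```text
[156. 157. 158. 158. 156. 157. 156. 162. 164. 147. 121. 128. 159. 166.
 167. 165. 166.] [148. 147. 148. 147. 154. 171. 170. 164. 141. 122. 153. 163. 162. 161.
 161. 161. 157.] [145. 144. 122. 118. 155. 168. 161. 156. 160. 162. 161. 159. 160. 163.
 163. 163.]
125 [463.7040346   46.55547831  32.        ] 51.84057527185032
124 [463.47069846  47.41250429  32.        ] 52.72692275790912
230 [495.78779951 -51.87558488  32.        ] -51.67035033423665
231 [496.07984461 -52.928288    32.        ] -52.76083010105374
[ 0.4789952  -0.00070725  0.04827599]
[155. 154. 153. 154. 154. 152. 150. 151. 149. 149. 148. 148. 147. 147.
 144. 131. 120. 120. 128. 120. 115. 116. 116. 122. 147. 161. 163. 162.] [161. 160. 161. 160. 160. 161. 159. 161. 160. 159. 160. 161. 153. 125.
 115. 115. 116. 119. 129. 120. 117. 117. 116. 123. 148. 162. 164. 163.]
```

The first tray estimate was ~3 mm off along its length because the arm was still settling when that picture was taken. Three later readings agree on TCP ≈ (480.6, −3.2), so I'm correcting to that before lowering.

```bash
python3 - <<'E'
from h import *
print(get_obs()["eef_pos"]); rows([((480.6,-3.2,46),down(18.9),2),((480.6,-3.2,37),down(18.9),2)],40)
E
```

```text
[ 0.4789952  -0.00070725  0.04827599]
[[[-1.4, 0.4, 1.1, -0.0, -0.1, -0.0, 40], [-1.5, 0.3, 1.2, -0.0, -0.1, -0.1, 40], [0.0, 0.0, 4.5, -0.0, -0.0, 0.0, 40], [0.0, 0.0, 4.5, -0.0, -0.0, 0.0, 40]]]
```

Emit:
jog_arm([
  [[-1.5, 0.4, 1, 0, -0.1, 0, 40], [-1.5, 0.4, 1, 0, -0.1, 0, 40], [0, 0, 3, 0, 0, 0, 40], [0, 0, 0, 0, 0, 0, 40], [0, 0, 0, 0, 0, 0, 40]],
])

```text
clock: 8.3
eef_pos: [0.4821, -0.0034, 0.0441]
tool_rot: [0.582, 0.813, 0.001, 0.001]
ft_force: [0.3, 0.0, -1.2]
grip_width: 0.053
```

```bash
python3 - <<'E'
from h import *
o=get_obs();print(o["eef_pos"],o["ft_force"]); rows([((480.6,-3.2,33.5),down(18.9),2)],40)
im=camera("wrist"); save(im,"w6.png"); print(im[150:172,320].mean(1).round(),im[150:172,300].mean(1).round())
E
```

```text
[ 0.48209468 -0.00342943  0.04412004] [ 0.30673202  0.01236586 -1.22078449]
[[[0.4, -0.7, 5.3, 0.1, 0.0, -0.0, 40], [0.3, -0.7, 5.3, 0.0, 0.1, -0.0, 40]]]
[144. 144. 146. 142. 128. 118. 115. 120. 149. 164. 167. 155. 135. 119.
 116. 117. 117. 123. 147. 161. 164. 162.] [159. 154. 125. 113. 115. 116. 115. 123. 148. 163. 165. 155. 136. 120.
 117. 117. 116. 123. 148. 162. 165. 163.]
```

Emit:
jog_arm([
  [[0.7, -0.9, 3, 0, 0, 0, 40], [0, 0, 3, 0, 0, 0, 40], [0, 0, 2, 0, 0, 0, 40], [0, 0, 1, 0, 0, 0, 40], [0, 0, 0, 0, 0, 0, 40]],
])

```text
clock: 8.85
eef_pos: [0.4806, -0.003, 0.0342]
tool_rot: [0.582, 0.813, 0.001, 0.001]
ft_force: [-0.9, 0.0, -0.6]
grip_width: 0.0522
```

```bash
python3 - <<'E'
from h import *
o=get_obs();print(o["eef_pos"],o["ft_force"]); rows([((480.6,-3.2,33),down(18.9),2)],40)
E
```

```text
[ 0.48064877 -0.00298178  0.03421715] [-0.8851386   0.02498696 -0.558642  ]
[[[-0.1, -0.1, 0.6, 0.1, 0.0, -0.0, 40], [-0.1, -0.0, 0.6, 0.0, 0.1, -0.0, 40]]]
```

Emit:
jog_arm([
  [[0, 0, 1.2, 0, 0, 0, 40], [0, 0, 1, 0, 0, 0, 40], [0, 0, 0.5, 0, 0, 0, 40], [0, 0, 0, 0, 0, 0, 40]],
])

```text
clock: 9.25
eef_pos: [0.4809, -0.003, 0.0316]
tool_rot: [0.582, 0.813, 0.001, 0.001]
ft_force: [-0.6, -0.1, -1.3]
grip_width: 0.0528
```

Emit:
jog_arm([
  [[0, 0, 0.5, 0, 0, 0, 45], [0, 0, 0, 0, 0, 0, 60], [0, 0, 0, 0, 0, 0, 85], [0, 0, 0, 0, 0, 0, 85], [0, 0, 0, 0, 0, 0, 85]],
])

```text
clock: 9.75
eef_pos: [0.4818, -0.003, 0.0319]
tool_rot: [0.582, 0.813, 0.001, 0.002]
ft_force: [-0.1, 0.1, -0.9]
grip_width: 0.0851
```

Emit:
jog_arm([
  [[0, 0, -15, 0, 0, 0, 85], [0, 0, -40, 0, 0, 0, 85], [0, 0, -50, 0, 0, 0, 85], [0, 0, -40, 0, 0, 0, 85], [0, 0, 0, 0, 0, 0, 85]],
])

```text
clock: 10.25
eef_pos: [0.4795, -0.003, 0.18]
tool_rot: [0.582, 0.813, -0.0, -0.0]
ft_force: [1.0, -0.2, -0.1]
grip_width: 0.0852
```

Emit:
jog_arm([
  [[-40, 0, 0, 0, 0, 0, 85], [0, 0, 0, 0, 0, 0, 85], [0, 0, 0, 0, 0, 0, 85]],
])

```text
clock: 10.55
eef_pos: [0.4937, -0.0413, 0.1808]
tool_rot: [0.581, 0.814, 0.001, 0.001]
ft_force: [0.9, -0.4, -0.0]
grip_width: 0.0847
```

```bash
python3 - <<'E'
from h import *
o=get_obs();im=camera("wrist"); save(im,"w7.png"); print(o["eef_pos"],o["grip_width"])
c=cv2.resize(im[60:300,200:440],None,fx=2.5,fy=2.5,interpolation=2); save(c,"w7c.png")
E
```

```text
[ 0.49365848 -0.04126472  0.18081502] 0.08470482930926035
```

View pics/w7c.png

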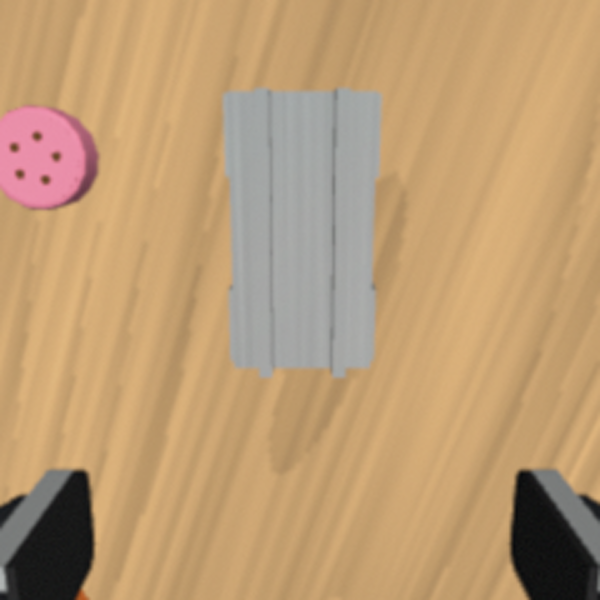

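The cap sits squarely on the tray, hiding it completely, with the pair spanning crop columns 225–380 and rows 90–375. Now I grip the +y end across the seam lands with the tool tilted 45°.

```bash
cat >> h.py <<'E'
def M(yaw,phi): return down(yaw)@R.from_euler('y',phi,degrees=True).as_matrix()
def wp(P,yaw,phi,back=0,n=1,c=25):
    m=M(yaw,phi); return (np.array(P,float)+m[:,2]*(c-back),m,n)
def err(w):
    o=get_obs(); d=R.from_matrix(w[1]).inv()
    print("at",np.round(o["eef_pos"]*1000,1),"F",np.round(o["ft_force"],1),"j",np.round(o["joint_pos"],2),"w",round(o["grip_width"]*1000,1))
E
python3 - <<'E'
from h import *
P=(470.8,26.6,32); err(wp(P,18.9,-45)); rows([wp(P,18.9,-45,130,8)],85)
E
```

```text
at [493.7 -41.4 180.7] F [ 0.2 -0.5 -0.1] j [-0.08  0.26 -0.11  1.2  -0.    1.16] w 85.0
[[[18.3, 0.0, 9.3, 0.0, -5.6, 0.0, 85], [19.0, 0.1, 7.4, 0.0, -5.6, -0.0, 85], [19.8, 0.0, 5.6, 0.1, -5.6, -0.0, 85], [20.1, 0.1, 3.6, -0.0, -5.7, 0.0, 85], [20.4, 0.0, 1.6, -0.0, -5.6, 0.0, 85]]]
[[[20.5, 0.1, -0.4, 0.0, -5.6, 0.0, 85], [20.4, 0.0, -2.4, 0.0, -5.6, 0.0, 85], [20.0, 0.1, -4.4, 0.1, -5.6, -0.0, 85]]]
```

Emit:
jog_arm([
  [[18, 0, 9, 0, -5.6, 0, 85], [19, 0, 7, 0, -5.6, 0, 85], [20, 0, 5.5, 0, -5.6, 0, 85], [20, 0, 3.5, 0, -5.6, 0, 85], [20, 0, 1.5, 0, -5.6, 0, 85]],
])

```text
clock: 11.1
eef_pos: [0.4654, 0.0432, 0.1335]
tool_rot: [0.567, 0.784, -0.143, 0.207]
ft_force: [0.1, -0.5, -0.5]
grip_width: 0.0847
```

Emit:
jog_arm([
  [[20.5, 0, -0.5, 0, -5.6, 0, 85], [20.5, 0, -2.5, 0, -5.6, 0, 85], [20, 0, -4.5, 0, -5.6, 0, 85], [0, 0, 0, 0, 0, 0, 85], [0, 0, 0, 0, 0, 0, 85]],
])

```text
clock: 11.6
eef_pos: [0.4428, 0.1023, 0.0982]
tool_rot: [0.532, 0.748, -0.229, 0.325]
ft_force: [0.4, 0.4, 1.9]
grip_width: 0.0848
```

```bash
python3 - <<'E'
from h import *
P=(470.8,26.6,32); err(wp(P,18.9,-45)); rows([wp(P,18.9,-45,70,3)],85)
E
```

```text
at [442.8 102.3  98.2] F [0.4 0.4 1.9] j [ 0.7   0.5  -0.29  1.14 -0.75  2.08] w 84.8
[[[-2.8, 0.5, 19.7, 0.1, 0.6, 0.0, 85], [-3.0, 0.5, 19.7, 0.2, 0.6, 0.1, 85], [-3.1, 0.7, 19.7, 0.1, 0.6, 0.0, 85]]]
```

Emit:
jog_arm([
  [[-3, 0.5, 20, 0, 0.6, 0, 85], [-3, 0.5, 20, 0, 0.6, 0, 85], [-3, 0.5, 20, 0, 0.6, 0, 85], [0, 0, 0, 0, 0, 0, 85], [0, 0, 0, 0, 0, 0, 85]],
])

```text
clock: 12.1
eef_pos: [0.462, 0.0529, 0.0656]
tool_rot: [0.538, 0.752, -0.216, 0.312]
ft_force: [0.5, 0.3, 0.9]
grip_width: 0.0853
```

```bash
python3 - <<'E'
from h import *
P=(470.8,26.6,32); err(wp(P,18.9,-45)); rows([wp(P,18.9,-45,0,5)],85)
im=camera("wrist"); save(im,"w8.png")
E
```

```text
at [462.   52.9  65.6] F [0.5 0.3 0.9] j [ 0.58  0.49 -0.39  0.92 -0.75  1.91] w 85.3
[[[0.7, -0.2, 13.7, 0.1, -0.1, -0.1, 85], [0.8, -0.1, 13.7, 0.1, -0.0, -0.0, 85], [0.8, -0.2, 13.6, 0.1, -0.1, -0.1, 85], [0.8, -0.1, 13.7, 0.2, -0.1, -0.1, 85], [0.8, -0.0, 13.7, 0.1, -0.0, -0.0, 85]]]
```

View pics/w8.png

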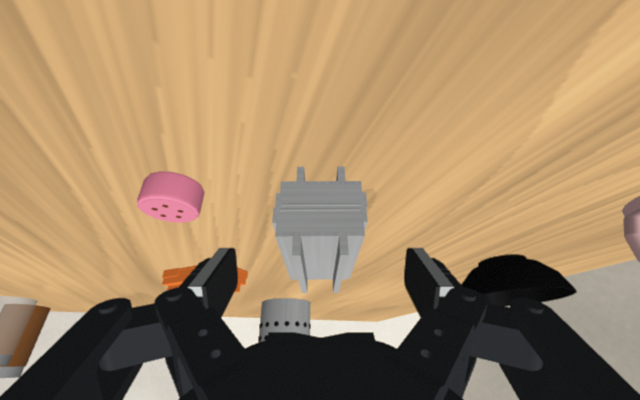

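The closed pair's end is centred between the fingers (seam near (320,207)), well aligned. Insert and grip.

Emit:
jog_arm([
  [[0.8, 0, 14, 0, 0, 0, 85], [0.8, 0, 14, 0, 0, 0, 85], [0.8, 0, 14, 0, 0, 0, 85], [0.8, 0, 12, 0, 0, 0, 85], [0, 0, 0, 0, 0, 0, 85]],
])

```text
clock: 12.65
eef_pos: [0.4779, 0.0222, 0.0286]
tool_rot: [0.54, 0.752, -0.211, 0.314]
ft_force: [-0.4, -0.3, 0.4]
grip_width: 0.0852
```

```bash
python3 - <<'E'
from h import *
P=(470.8,26.6,32); err(wp(P,18.9,-45)); rows([wp(P,18.9,-45,0,2)],85)
E
```

```text
at [477.9  22.2  28.6] F [-0.4 -0.3  0.4] j [ 0.5   0.53 -0.45  0.73 -0.77  1.8 ] w 85.2
[[[1.0, -2.8, 9.0, 0.5, -0.3, -0.3, 85], [1.0, -2.7, 8.9, 0.6, -0.2, -0.4, 85]]]
```

Emit:
jog_arm([
  [[1, -2.8, 9, 0.5, -0.3, -0.3, 85], [1, -2.7, 9, 0.5, -0.3, -0.3, 85], [0, 0, 0, 0, 0, 0, 85], [0, 0, 0, 0, 0, 0, 85]],
])

```text
clock: 13.05
eef_pos: [0.4777, 0.0109, 0.015]
tool_rot: [0.537, 0.751, -0.221, 0.313]
ft_force: [0.2, 0.5, -0.1]
grip_width: 0.0852
```

```bash
python3 - <<'E'
from h import *
P=(470.8,26.6,32); err(wp(P,18.9,-45)); rows([wp(P,18.9,-45,0,1)],85)
E
```

```text
at [477.7  10.9  15. ] F [ 0.2  0.5 -0.1] j [ 0.48  0.56 -0.46  0.7  -0.78  1.78] w 85.2
[[[0.1, -1.5, 0.8, 0.2, 0.1, -0.1, 85]]]
```

Emit:
jog_arm([
  [[0, -1.5, 0.8, 0, 0, 0, 75], [0, 0, 0, 0, 0, 0, 65], [0, 0, 0, 0, 0, 0, 60], [0, 0, 0, 0, 0, 0, 50], [0, 0, 0, 0, 0, 0, 45]],
])

```text
clock: 13.55
eef_pos: [0.477, 0.0106, 0.0149]
tool_rot: [0.537, 0.752, -0.221, 0.313]
ft_force: [0.3, -0.8, -0.8]
grip_width: 0.0582
```

Emit:
jog_arm([
  [[0, 0, 0, 0, 0, 0, 45], [0, 0, 0, 0, 0, 0, 45]],
])

```text
clock: 13.75
eef_pos: [0.477, 0.0106, 0.0149]
tool_rot: [0.537, 0.752, -0.22, 0.313]
ft_force: [0.1, 0.9, 0.1]
grip_width: 0.0583
```

```bash
python3 - <<'E'
from h import *
P=(470.8,26.6,32); err(wp(P,18.9,-45)); rows([wp((470.8,26.6,112),18.9,-45,0,6)],45)
E
```

```text
at [477.   10.6  14.9] F [0.1 0.9 0.1] j [ 0.48  0.56 -0.46  0.7  -0.78  1.78] w 58.3
[[[-9.4, -0.0, -9.3, 0.1, 0.0, -0.0, 45], [-9.5, -0.1, -9.3, 0.0, 0.0, -0.0, 45], [-9.4, -0.1, -9.3, 0.1, 0.0, -0.1, 45], [-9.4, -0.1, -9.2, 0.0, 0.0, 0.0, 45], [-9.4, -0.1, -9.3, 0.1, 0.0, 0.0, 45]]]
[[[-9.5, -0.1, -9.3, 0.0, 0.1, -0.0, 45]]]
```

Gripped across the lands (58 mm). Lift gently, then rotate.

Emit:
jog_arm([
  [[-4, 0, -4, 0, 0, 0, 45], [-9.5, 0, -9.5, 0, 0, 0, 45], [-9.5, 0, -9.5, 0, 0, 0, 45], [-9.5, 0, -9.5, 0, 0, 0, 45], [-9.5, 0, -9.5, 0, 0, 0, 45]],
])

```text
clock: 14.25
eef_pos: [0.4725, 0.0102, 0.0724]
tool_rot: [0.537, 0.753, -0.223, 0.308]
ft_force: [-0.4, 0.1, -2.7]
grip_width: 0.0582
```

Emit:
jog_arm([
  [[-9.5, 0, -9.5, 0, 0, 0, 45], [-9, 0, -9, 0, 0, 0, 45], [0, 0, 0, 0, 0, 0, 45]],
])

```text
clock: 14.55
eef_pos: [0.4719, 0.0106, 0.1001]
tool_rot: [0.537, 0.754, -0.222, 0.306]
ft_force: [0.4, 0.8, -3.8]
grip_width: 0.0582
```

```bash
python3 - <<'E'
from h import *
err(wp((0,0,0),18.9,-45))
im=camera("side"); save(im[120:270,180:380],"s1.png")
# 90 deg in 18 rows, P to (480,-5,115), yaw 18.9->5
n=18; P0=np.array([470.8,26.6,114]);P1=np.array([480,-5,114.])
rows([wp(P0+(P1-P0)*i/n,18.9-13.9*i/n,-45+90*i/n) for i in range(1,n+1)],45)
E
```

```text
at [471.9  10.6 100.1] F [ 0.4  0.8 -3.8] j [ 0.48  0.41 -0.4   0.92 -0.76  1.78] w 58.2
[[[1.3, 4.4, 4.8, 0.2, 4.4, 0.8, 45], [0.8, -0.2, 1.1, 0.5, 5.0, 0.7, 45], [0.7, -0.3, 0.9, 0.4, 5.0, 0.6, 45], [0.6, -0.1, 0.8, 0.4, 5.0, 0.7, 45], [0.5, -0.1, 0.7, 0.3, 5.0, 0.7, 45]]]
[[[0.5, -0.1, 0.5, 0.2, 5.0, 0.7, 45], [0.4, 0.0, 0.4, 0.2, 5.0, 0.8, 45], [0.3, 0.1, 0.2, 0.1, 5.0, 0.8, 45], [0.4, 0.1, 0.1, 0.0, 5.0, 0.7, 45], [0.4, 0.2, -0.1, -0.0, 5.0, 0.8, 45]]]
[[[0.3, 0.2, -0.3, -0.1, 5.0, 0.8, 45], [0.4, 0.3, -0.4, -0.2, 5.0, 0.7, 45], [0.4, 0.3, -0.5, -0.2, 5.0, 0.8, 45], [0.5, 0.4, -0.7, -0.3, 5.0, 0.7, 45], [0.5, 0.4, -0.9, -0.4, 5.0, 0.7, 45]]]
[[[0.7, 0.5, -1.0, -0.4, 5.0, 0.6, 45], [0.7, 0.5, -1.1, -0.4, 5.0, 0.6, 45], [0.8, 0.6, -1.3, -0.6, 5.0, 0.6, 45]]]
```

Emit:
jog_arm([
  [[1, 2, 2, 0.2, 3, 0.5, 45], [1, 2, 2, 0.4, 5, 0.7, 45], [0.8, 0, 2, 0.4, 5, 0.7, 45], [0.6, 0, 1, 0.4, 5, 0.7, 45], [0.5, 0, 0.7, 0.3, 5, 0.7, 45]],
])

```text
clock: 15.1
eef_pos: [0.4703, 0.0124, 0.0837]
tool_rot: [0.595, 0.784, -0.113, 0.137]
ft_force: [-0.8, 0.1, -3.0]
grip_width: 0.0586
```

Emit:
jog_arm([
  [[0.5, 0, 0.5, 0.2, 5, 0.7, 45], [0.4, 0, 0.4, 0.2, 5, 0.8, 45], [0.3, 0, 0.2, 0, 5, 0.8, 45], [0.4, 0, 0.1, 0, 5, 0.7, 45], [0.4, 0, 0, 0, 5, 0.8, 45]],
])

```text
clock: 15.6
eef_pos: [0.4656, 0.0132, 0.078]
tool_rot: [0.632, 0.774, 0.022, -0.043]
ft_force: [0.8, -0.2, -3.2]
grip_width: 0.0583
```

```bash
cat >> h.py <<'E'
def where(c=25):
    o=get_obs(); m=R.from_quat(o["tool_rot"]).as_matrix(); yaw=np.degrees(np.arctan2(m[1,1],m[0,1]))
    phi=np.degrees(np.arctan2(-m[2,0]*-1,-m[2,2])) if False else np.degrees(np.arctan2(m[2,0],-m[2,2]))
    P=o["eef_pos"]*1000-m[:,2]*c; print("P",np.round(P,1),"yaw",yaw.round(1),"phi(signless check)",(-phi).round(1),"roll",np.round(np.degrees(m[2,1]),1)); return P,yaw
E
python3 - <<'E'
from h import *
P0,y=where(); err(0); print(M(5,30)[2])
E
```

```text
P [466.5  11.  102.9] yaw 11.6 phi(signless check) -5.5 roll -1.2Traceback (most recent call last):
  File "<stdin>", line 2, in <module>
  File "h.py", line 42, in err
    o=get_obs(); d=R.from_matrix(w[1]).inv()
                                 ~^^^
TypeError: 'int' object is not subscriptable
```

```bash
sed -i 's/d=R.from_matrix(w\[1\]).inv()/pass/; s/def err(w)/def err(w=0)/; s/(-phi).round/(phi).round/; s/(signless check)//' h.py
python3 - <<'E'
from h import *
P0,y=where(); err(); n=9; P1=np.array([478,0,114.])
rows([wp(P0+(P1-P0)*min(1,i/4),y+(5-y)*i/n,5.5+39.5*i/n) for i in range(1,n+1)],45)
E
```

```text
P [466.5  11.  102.9] yaw 11.6 phi 5.5 roll -1.2
at [465.6  13.2  78. ] F [ 0.8 -0.2 -3.2] j [-0.03  0.33 -0.3   0.98  0.09  1.34] w 58.3
[[[-1.1, 2.8, -3.2, -1.2, 4.4, 0.6, 45], [-0.7, 2.3, -3.4, -0.2, 4.4, 0.7, 45], [-0.6, 2.5, -3.5, -0.2, 4.4, 0.7, 45], [-0.2, 2.5, -3.8, -0.3, 4.4, 0.7, 45], [2.0, 0.1, -0.0, -0.3, 4.4, 0.6, 45]]]
[[[1.9, 0.2, -0.1, -0.3, 4.4, 0.7, 45], [1.9, 0.2, -0.1, -0.4, 4.4, 0.6, 45], [1.9, 0.2, -0.1, -0.5, 4.4, 0.5, 45], [1.9, 0.2, -0.0, -0.5, 4.3, 0.6, 45]]]
```

Emit:
jog_arm([
  [[-1, 2.8, -3.5, -1, 4.4, 0.6, 45], [-0.7, 2.5, -3.5, -0.2, 4.4, 0.7, 45], [-0.6, 2.5, -4, -0.2, 4.4, 0.7, 45], [-0.2, 2.5, -4, -0.3, 4.4, 0.7, 45], [2, 0, 0, -0.3, 4.4, 0.6, 45]],
])

```text
clock: 16.1
eef_pos: [0.4727, 0.0084, 0.0878]
tool_rot: [0.639, 0.73, 0.154, -0.187]
ft_force: [0.2, -0.0, -3.5]
grip_width: 0.0583
```

Emit:
jog_arm([
  [[2, 0.2, 0, -0.3, 4.4, 0.7, 45], [2, 0.2, 0, -0.4, 4.4, 0.6, 45], [2, 0.2, 0, -0.5, 4.4, 0.5, 45], [2, 0.2, 0, -0.5, 3, 0.5, 45], [0, 0, 0, 0, 0, 0, 45]],
])

```text
clock: 16.6
eef_pos: [0.4686, 0.0113, 0.0841]
tool_rot: [0.631, 0.677, 0.247, -0.287]
ft_force: [0.5, -0.2, -3.4]
grip_width: 0.0585
```

```bash
python3 - <<'E'
from h import *
P0,y=where(); err(); P1=P0.copy();P1[2]=92
rows([wp(P1,y,45,0,4)],45)
E
```

```text
P [470.5  -6.1 102. ] yaw 4.7 phi 44.5 roll -1.6
at [468.6  11.3  84.1] F [ 0.5 -0.2 -3.4] j [-0.39  0.6  -0.13  1.28  0.66  0.96] w 58.5
[[[-1.7, 0.2, 1.8, -0.3, 0.1, -0.3, 45], [-1.7, 0.2, 1.7, -0.3, 0.2, -0.2, 45], [-1.7, 0.1, 1.8, -0.2, 0.1, -0.3, 45], [-1.7, 0.2, 1.8, -0.3, 0.1, -0.3, 45]]]
```

Emit:
jog_arm([
  [[-1.7, 0.2, 1.8, -0.3, 0.2, -0.3, 45], [-1.7, 0.2, 1.8, -0.3, 0.2, -0.3, 45], [-1.7, 0.2, 1.8, -0.3, 0.2, -0.2, 45], [0, 0, 0, 0, 0, 0, 45], [0, 0, 0, 0, 0, 0, 45]],
])

```text
clock: 17.1
eef_pos: [0.4681, 0.012, 0.0746]
tool_rot: [0.626, 0.68, 0.256, -0.283]
ft_force: [-0.4, 0.2, -3.2]
grip_width: 0.0581
```

```bash
python3 - <<'E'
from h import *
P0,y=where(); err(); P1=P0.copy();P1[2]=87
rows([wp(P1,y,45,0,2)],45)
im=camera("side"); c=cv2.resize(im[90:270,180:420],None,fx=3,fy=3,interpolation=2); save(c,"s2.png")
E
```

```text
P [469.7  -5.5  92.4] yaw 4.9 phi 44.8 roll -0.3
at [468.1  12.   74.6] F [-0.4  0.2 -3.2] j [-0.39  0.61 -0.16  1.24  0.67  0.94] w 58.1
[[[-1.8, 0.1, 1.9, -0.1, 0.1, -0.1, 45], [-1.9, 0.0, 1.9, -0.1, 0.1, -0.1, 45]]]
```

View pics/s2.png

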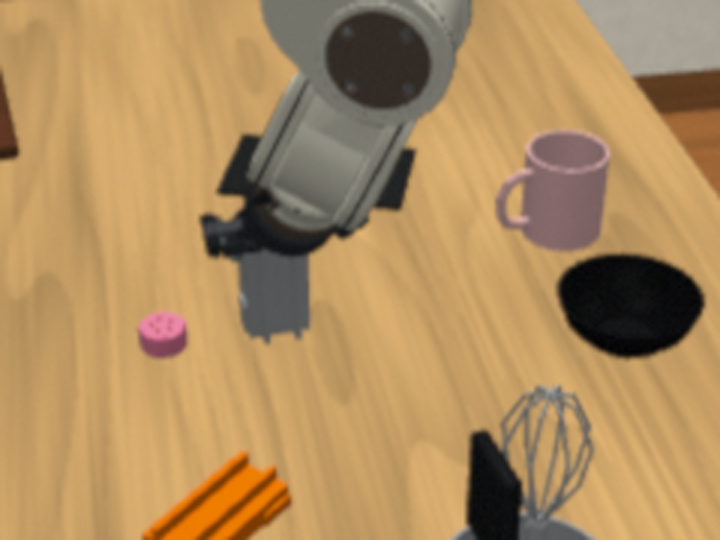

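The pair hangs upright in the jaws (crop (275,290)), just above the table and clear of its neighbours. Lowering to contact in small steps.

Emit:
jog_arm([
  [[-1.4, 0, 1.4, 0, 0.1, 0, 45], [-1.4, 0, 1.4, 0, 0, 0, 45], [0, 0, 0, 0, 0, 0, 45]],
])

```text
clock: 17.45
eef_pos: [0.4685, 0.0121, 0.0711]
tool_rot: [0.625, 0.681, 0.256, -0.282]
ft_force: [-0.8, -0.4, -3.9]
grip_width: 0.0582
```

Emit:
jog_arm([
  [[-0.7, 0, 0.7, 0, 0, 0, 45], [-0.7, 0, 0.7, 0, 0, 0, 45], [0, 0, 0, 0, 0, 0, 45]],
])

```text
clock: 17.75
eef_pos: [0.4686, 0.0121, 0.0692]
tool_rot: [0.625, 0.681, 0.257, -0.283]
ft_force: [-0.8, 1.0, -1.7]
grip_width: 0.0584
```

```bash
python3 - <<'E'
from h import *
where(); err()
E
```

```text
P [470.2  -5.4  86.9] yaw 4.9 phi 44.9 roll -0.2
at [468.6  12.1  69.2] F [-0.8  1.  -1.7] j [-0.39  0.61 -0.16  1.23  0.68  0.94] w 58.4
```

Emit:
jog_arm([
  [[-0.6, 0, 0.6, 0, 0, 0, 45], [0, 0, 0, 0, 0, 0, 45]],
])

```text
clock: 17.95
eef_pos: [0.4687, 0.0121, 0.0693]
tool_rot: [0.626, 0.68, 0.257, -0.283]
ft_force: [1.1, 0.2, -3.5]
grip_width: 0.0581
```

Emit:
jog_arm([
  [[-0.5, 0, 0.5, 0, 0, 0, 45], [0, 0, 0, 0, 0, 0, 45]],
])

```text
clock: 18.15
eef_pos: [0.4687, 0.0122, 0.0692]
tool_rot: [0.626, 0.68, 0.257, -0.283]
ft_force: [-0.4, -0.3, -1.6]
grip_width: 0.058
```

Emit:
jog_arm([
  [[-1.2, 0, 1.2, 0, 0, 0, 45], [0, 0, 0, 0, 0, 0, 45], [0, 0, 0, 0, 0, 0, 45]],
])

```text
clock: 18.45
eef_pos: [0.4689, 0.0123, 0.0692]
tool_rot: [0.626, 0.679, 0.258, -0.283]
ft_force: [-0.4, -0.5, -1.1]
grip_width: 0.0581
```

```bash
python3 - <<'E'
from h import *
where(); err(); im=camera("side"); c=cv2.resize(im[140:220,220:320],None,fx=6,fy=6,interpolation=2); save(c,"s3.png")
err();camera("top");err()
E
```

```text
P [470.4  -5.4  86.9] yaw 4.8 phi 45.0 roll -0.2
at [468.9  12.3  69.2] F [-0.4 -0.5 -1.1] j [-0.39  0.61 -0.16  1.23  0.68  0.94] w 58.1
at [468.9  12.3  69.2] F [-1.5 -0.5  0.7] j [-0.39  0.61 -0.16  1.23  0.68  0.94] w 58.2
at [468.9  12.3  69.2] F [-0.2 -0.6  1.9] j [-0.39  0.61 -0.16  1.23  0.68  0.94] w 58.4
```

The pair is on the table (z stops, the weight is off the wrist). Releasing.

Emit:
jog_arm([
  [[0, 0, 0, 0, 0, 0, 60], [0, 0, 0, 0, 0, 0, 64], [0, 0, 0, 0, 0, 0, 70], [0, 0, 0, 0, 0, 0, 85], [0, 0, 0, 0, 0, 0, 85]],
])

```text
clock: 19.05
eef_pos: [0.4695, 0.0128, 0.069]
tool_rot: [0.625, 0.679, 0.259, -0.283]
ft_force: [0.8, -0.1, -0.2]
grip_width: 0.0851
```

```bash
python3 - <<'E'
from h import *
P,y=where(); err(); n=14; P=np.array([470.4,-5.4,87])
rows([wp(P,y,45,22,2)]+[wp(P,y,45-90*i/n,22) for i in range(1,n+1)],85)
im=camera("side"); c=cv2.resize(im[90:270,180:420],None,fx=3,fy=3,interpolation=2); save(c,"s4.png")
E
```

```text
P [471.   -4.9  86.7] yaw 4.8 phi 45.1 roll -0.1
at [469.5  12.8  69. ] F [ 0.8 -0.1 -0.2] j [-0.39  0.62 -0.16  1.23  0.68  0.94] w 85.1
[[[-0.0, -0.3, -11.3, -0.0, -0.1, -0.0, 85], [-0.1, -0.4, -11.3, -0.1, -0.0, -0.1, 85], [-0.4, 0.0, -0.0, 0.0, -6.4, 0.0, 85], [-0.3, 0.0, -0.0, 0.0, -6.5, 0.0, 85], [-0.3, 0.0, -0.0, 0.0, -6.4, 0.0, 85]]]
[[[-0.4, 0.0, -0.1, 0.0, -6.4, 0.0, 85], [-0.3, 0.0, 0.0, 0.0, -6.5, 0.0, 85], [-0.3, 0.0, -0.0, 0.0, -6.4, 0.0, 85], [-0.4, 0.0, -0.0, 0.0, -6.4, 0.0, 85], [-0.3, 0.0, -0.0, 0.0, -6.4, -0.0, 85]]]
[[[-0.3, 0.0, -0.1, 0.0, -6.5, -0.0, 85], [-0.4, 0.0, 0.0, 0.0, -6.4, -0.0, 85], [-0.3, 0.0, 0.0, 0.0, -6.4, -0.0, 85], [-0.3, 0.0, -0.0, 0.0, -6.5, -0.0, 85], [-0.4, 0.0, -0.0, 0.0, -6.4, -0.0, 85]]]
[[[-0.3, 0.0, -0.0, 0.0, -6.4, -0.0, 85]]]
```

View pics/s4.png

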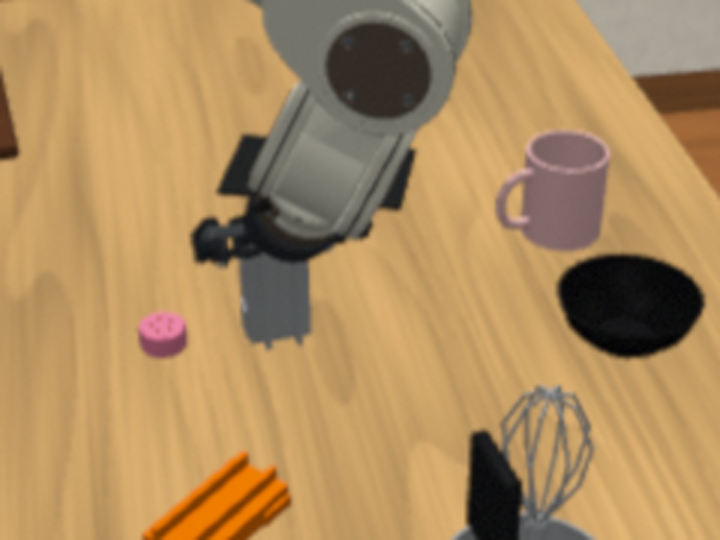

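Still standing alone at (275,295). Back off fully clear and swing over to the other side.

Emit:
jog_arm([
  [[0, -0.3, -12, 0, 0, 0, 85], [0, -0.3, -18, 0, 0, 0, 85], [0, 0, -20, 0, 0, 0, 85], [0, 0, -20, 0, 0, 0, 85], [0, 0, 0, 0, 0, 0, 85]],
])

```text
clock: 19.6
eef_pos: [0.4726, -0.0373, 0.1196]
tool_rot: [0.625, 0.68, 0.259, -0.284]
ft_force: [0.6, -0.3, -0.2]
grip_width: 0.0855
```

```bash
python3 - <<'E'
from h import *
_,y=where(); err(); n=12; P=np.array([470.4,-5.4,87])
rows([wp(P,4.9,45-90*i/n,75) for i in range(1,n+1)],85)
E
```

```text
P [474.2 -55.  137.2] yaw 4.9 phi 45.2 roll -0.2
at [472.6 -37.3 119.6] F [ 0.6 -0.3 -0.2] j [-0.47  0.6  -0.03  1.43  0.64  0.85] w 85.5
[[[6.1, 0.5, -3.9, -0.1, -7.7, -0.1, 85], [6.5, -0.0, 0.4, -0.0, -7.5, -0.0, 85], [6.6, -0.0, 0.4, -0.0, -7.5, -0.0, 85], [6.5, -0.0, 0.5, -0.0, -7.5, -0.0, 85], [6.5, -0.0, 0.4, -0.0, -7.5, -0.0, 85]]]
[[[6.5, -0.0, 0.4, -0.1, -7.5, -0.0, 85], [6.6, -0.0, 0.4, 0.0, -7.5, -0.0, 85], [6.5, -0.0, 0.5, 0.0, -7.5, -0.0, 85], [6.5, -0.1, 0.4, 0.0, -7.5, -0.0, 85], [6.5, 0.0, 0.4, 0.0, -7.5, -0.0, 85]]]
[[[6.6, 0.0, 0.4, 0.0, -7.5, -0.0, 85], [6.5, 0.0, 0.5, 0.0, -7.5, -0.1, 85]]]
```

Emit:
jog_arm([
  [[6, 0.5, -6, 0, -7.5, 0, 85], [6.5, 0, -1, 0, -7.5, 0, 85], [6.5, 0, -1, 0, -7.5, 0, 85], [6.5, 0, -1, 0, -7.5, 0, 85], [6.5, 0, -1, 0, -7.5, 0, 85]],
])

```text
clock: 20.1
eef_pos: [0.4707, -0.0183, 0.1346]
tool_rot: [0.68, 0.73, 0.035, -0.048]
ft_force: [-0.4, 1.0, -0.3]
grip_width: 0.0851
```

```bash
python3 - <<'E'
from h import *
_,y=where(); err(); n=8; P=np.array([470.4,-5.4,87])
p=get_obs(); m=R.from_quat(p["tool_rot"]).as_matrix(); phi=np.degrees(np.arctan2(m[2,0],-m[2,2]))
rows([wp(P,4.9,phi+(-45-phi)*i/n,78) for i in range(1,n+1)],85)
E
```

```text
P [471.2 -21.2 159.4] yaw 4.1 phi 6.8 roll -0.7
at [470.7 -18.3 134.6] F [-0.4  1.  -0.3] j [-0.11  0.28 -0.22  1.11  0.11  1.39] w 85.1
[[[13.2, 0.6, -3.9, -0.7, -6.5, -0.8, 85], [6.0, -0.1, 0.4, -0.0, -6.4, -0.0, 85], [5.9, 0.0, 0.3, -0.0, -6.5, -0.0, 85], [6.0, 0.0, 0.4, -0.0, -6.5, -0.0, 85], [6.0, 0.0, 0.3, -0.0, -6.5, -0.0, 85]]]
[[[5.9, 0.0, 0.3, -0.0, -6.4, -0.0, 85], [6.0, 0.0, 0.4, -0.0, -6.5, -0.0, 85], [6.0, 0.0, 0.3, -0.0, -6.5, -0.0, 85]]]
```

Emit:
jog_arm([
  [[12, 0.6, -5, -0.4, -6.5, -0.4, 85], [7, 0, -1, -0.3, -6.5, -0.3, 85], [6.5, 0, -1, 0, -6.5, 0, 85], [6.5, 0, -1, 0, -6.5, 0, 85], [6.5, 0, -1, 0, -6.5, 0, 85]],
])

```text
clock: 20.6
eef_pos: [0.4681, 0.0247, 0.1426]
tool_rot: [0.658, 0.716, -0.152, 0.176]
ft_force: [0.7, 0.0, -0.9]
grip_width: 0.085
```

Emit:
jog_arm([
  [[6.5, 0, -1, 0, -6.5, 0, 85], [6.5, 0, -1, 0, -6.5, 0, 85], [6.5, 0, -1, 0, -6, 0, 85], [0, 0, 0, 0, 0, 0, 85], [0, 0, 0, 0, 0, 0, 85]],
])

```text
clock: 21.1
eef_pos: [0.4639, 0.0493, 0.1294]
tool_rot: [0.619, 0.679, -0.261, 0.297]
ft_force: [0.9, 0.0, 0.4]
grip_width: 0.0849
```

```bash
python3 - <<'E'
from h import *
_,y=where(); err(); P=np.array([470.4,-5.4,87])
rows([wp(P,4.9,-45,65,2)],85)
im=camera("wrist"); save(im,"w9.png")
E
```

```text
P [461.8  67.3 146.6] yaw 5.7 phi -46.6 roll 0.8
at [463.9  49.3 129.4] F [0.9 0.  0.4] j [ 0.55  0.52 -0.15  1.32 -0.72  2.19] w 84.9
[[[-4.1, 0.7, 14.6, 0.5, 0.8, -0.0, 85], [-4.2, 0.7, 14.5, 0.6, 0.8, -0.0, 85]]]
```

View pics/w9.png

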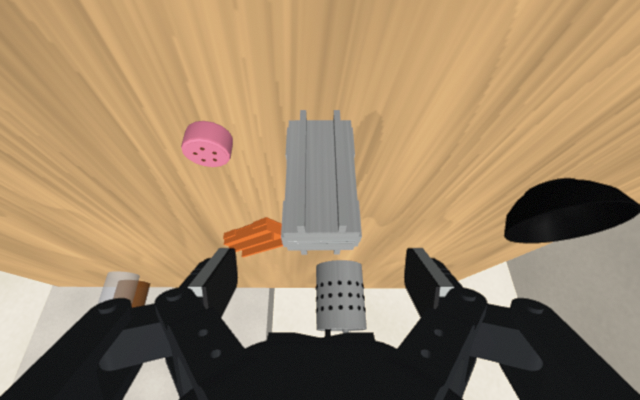

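The standing pair's top is at (321,240), centred between the open fingers with no yaw error. Going in.

Emit:
jog_arm([
  [[-4, 0.7, 14.5, 0.5, 0.8, 0, 85], [-4, 0.7, 14.5, 0.5, 0.8, 0, 85], [0, 0, 0, 0, 0, 0, 85], [0, 0, 0, 0, 0, 0, 85]],
])

```text
clock: 21.55
eef_pos: [0.4681, 0.0199, 0.1179]
tool_rot: [0.629, 0.679, -0.254, 0.281]
ft_force: [-0.3, 0.7, 0.2]
grip_width: 0.0852
```

```bash
python3 - <<'E'
from h import *
_,y=where(); err(); P=np.array([470.4,-5.4,87])
rows([wp(P,4.9,-45,10,4)],85)
E
```

```text
P [466.6  37.3 135.8] yaw 4.5 phi -44.5 roll 0.5
at [468.1  19.9 117.9] F [-0.3  0.7  0.2] j [ 0.48  0.5  -0.2   1.23 -0.71  2.1 ] w 85.2
[[[0.9, -0.0, 13.7, 0.0, -0.1, -0.2, 85], [0.8, -0.0, 13.7, 0.1, -0.2, -0.1, 85], [1.0, 0.0, 13.7, -0.0, -0.1, -0.2, 85], [0.9, 0.0, 13.7, 0.0, -0.1, -0.1, 85]]]
```

Emit:
jog_arm([
  [[1, 0, 13.5, 0, -0.1, -0.2, 85], [1, 0, 13.5, 0, -0.1, -0.1, 85], [1, 0, 13.5, 0, -0.1, -0.1, 85], [1, 0, 10, 0, -0.1, -0.1, 85], [0, 0, 0, 0, 0, 0, 85]],
])

```text
clock: 22.05
eef_pos: [0.4734, -0.0126, 0.0828]
tool_rot: [0.628, 0.679, -0.252, 0.283]
ft_force: [-0.2, 0.0, 0.2]
grip_width: 0.0848
```

```bash
python3 - <<'E'
from h import *
_,y=where(); err(); P=np.array([470.4,-5.4,87])
rows([wp(P,4.9,-45,0,2)],85)
E
```

```text
P [471.7   4.9 100.6] yaw 4.8 phi -44.5 roll 0.8
at [473.4 -12.6  82.8] F [-0.2  0.   0.2] j [ 0.41  0.52 -0.28  1.08 -0.73  2.02] w 84.8
[[[1.0, -1.3, 8.4, 0.2, -0.2, -0.3, 85], [1.1, -1.2, 8.4, 0.3, -0.3, -0.3, 85]]]
```

Emit:
jog_arm([
  [[1, -1.3, 8.4, 0.3, -0.2, -0.3, 85], [1, -1.3, 8, 0.3, -0.2, -0.3, 85], [0, 0, 0, 0, 0, 0, 85], [0, 0, 0, 0, 0, 0, 85]],
])

```text
clock: 22.45
eef_pos: [0.4728, -0.0225, 0.0705]
tool_rot: [0.626, 0.68, -0.258, 0.281]
ft_force: [-0.1, -0.2, -0.6]
grip_width: 0.0848
```

```bash
python3 - <<'E'
from h import *
_,y=where(); err(); P=np.array([470.4,-5.4,87])
rows([wp(P,4.9,-45,0,1)],85)
E
```

```text
P [471.3  -4.9  88.2] yaw 4.8 phi -44.9 roll 0.1
at [472.8 -22.5  70.5] F [-0.1 -0.2 -0.6] j [ 0.4   0.54 -0.29  1.04 -0.74  2.  ] w 84.8
[[[0.5, -0.9, 1.2, -0.0, -0.1, -0.1, 85]]]
```

Emit:
jog_arm([
  [[0.3, -0.8, 1, 0, 0, 0, 75], [0, 0, 0, 0, 0, 0, 65], [0, 0, 0, 0, 0, 0, 61], [0, 0, 0, 0, 0, 0, 58], [0, 0, 0, 0, 0, 0, 50]],
])

```text
clock: 22.95
eef_pos: [0.472, -0.0224, 0.07]
tool_rot: [0.626, 0.68, -0.258, 0.281]
ft_force: [-1.1, 0.3, -1.2]
grip_width: 0.0584
```

Emit:
jog_arm([
  [[0, 0, 0, 0, 0, 0, 45], [0, 0, 0, 0, 0, 0, 45], [0, 0, 0, 0, 0, 0, 45]],
])

```text
clock: 23.25
eef_pos: [0.472, -0.0224, 0.07]
tool_rot: [0.626, 0.68, -0.258, 0.281]
ft_force: [-0.3, 0.4, 0.6]
grip_width: 0.0578
```

Emit:
jog_arm([
  [[-3, 0, -3, 0, 0, 0, 45], [-6, 0, -6, 0, 0, 0, 45], [-8, 0, -8, 0, 0, 0, 45], [-8, 0, -8, 0, 0, 0, 45], [0, 0, 0, 0, 0, 0, 45]],
])

```text
clock: 23.75
eef_pos: [0.4715, -0.0221, 0.1071]
tool_rot: [0.626, 0.681, -0.258, 0.28]
ft_force: [1.0, 0.5, -3.0]
grip_width: 0.0582
```

```bash
python3 - <<'E'
from h import *
P0,y=where(); err(); P1=np.array([471,-20,118]); n=18
rows([wp(P0+(P1-P0)*i/n,4.9,-45+90*i/n) for i in range(1,n+1)],45)
E
```

```text
P [470.   -4.6 124.8] yaw 4.8 phi -44.7 roll -0.0
at [471.5 -22.1 107.1] F [ 1.   0.5 -3. ] j [ 0.4   0.48 -0.26  1.13 -0.73  2.  ] w 58.2
[[[1.7, 0.0, 0.8, -0.1, 4.7, -0.1, 45], [1.8, -0.0, 0.7, 0.0, 5.0, 0.0, 45], [1.7, -0.0, 0.7, 0.0, 5.0, 0.0, 45], [1.6, -0.0, 0.7, 0.0, 5.0, 0.0, 45], [1.6, -0.1, 0.6, 0.0, 5.0, 0.0, 45]]]
[[[1.5, 0.0, 0.6, 0.0, 5.0, 0.0, 45], [1.4, 0.0, 0.5, 0.0, 5.0, 0.0, 45], [1.4, -0.0, 0.4, 0.0, 5.0, 0.0, 45], [1.4, -0.0, 0.3, 0.0, 5.0, 0.0, 45], [1.3, -0.0, 0.3, 0.0, 5.0, 0.0, 45]]]
[[[1.3, -0.1, 0.2, -0.0, 5.0, 0.0, 45], [1.2, 0.0, 0.2, -0.0, 5.0, 0.0, 45], [1.3, 0.0, 0.0, -0.0, 5.0, 0.0, 45], [1.2, -0.0, -0.0, -0.0, 5.0, 0.0, 45], [1.3, -0.0, -0.1, -0.0, 5.0, 0.0, 45]]]
[[[1.2, -0.0, -0.2, -0.0, 5.0, 0.0, 45], [1.3, -0.1, -0.3, -0.0, 5.0, 0.0, 45], [1.3, 0.0, -0.4, -0.0, 5.0, 0.0, 45]]]
```

Emit:
jog_arm([
  [[1.7, 0, 0.5, 0, 3, 0, 45], [1.7, 0, 0, 0, 5, 0, 45], [1.7, 0, 0, 0, 5, 0, 45], [1.6, 0, 0, 0, 5, 0, 45], [1.6, 0, 0, 0, 5, 0, 45]],
])

```text
clock: 24.25
eef_pos: [0.4705, -0.0129, 0.1015]
tool_rot: [0.663, 0.726, -0.123, 0.133]
ft_force: [1.3, -0.5, -3.8]
grip_width: 0.0585
```

Emit:
jog_arm([
  [[1.5, 0, 0, 0, 5, 0, 45], [1.4, 0, 0, 0, 5, 0, 45], [1.4, 0, 0, 0, 5, 0, 45], [1.4, 0, 0, 0, 5, 0, 45], [1.3, 0, 0, 0, 5, 0, 45]],
])

```text
clock: 24.75
eef_pos: [0.4686, -0.0073, 0.1031]
tool_rot: [0.673, 0.738, 0.029, -0.03]
ft_force: [-0.1, -0.1, -3.3]
grip_width: 0.0583
```

```bash
python3 - <<'E'
from h import *
P0,y=where(); err(); P1=np.array([471,-20,100]); n=10
m=R.from_quat(get_obs()["tool_rot"]).as_matrix(); phi=np.degrees(np.arctan2(m[2,0],-m[2,2]))
rows([wp(P0+(P1-P0)*i/n,4.9,phi+(45-phi)*i/n) for i in range(1,n+1)],45)
E
```

```text
P [468.7  -9.4 128. ] yaw 5.3 phi 4.8 roll 0.1
at [468.6  -7.3 103.1] F [-0.1 -0.1 -3.3] j [-0.07  0.29 -0.29  1.01  0.08  1.41] w 58.3
[[[0.4, 0.1, 2.6, 0.0, 4.0, 0.4, 45], [0.3, 0.1, 2.6, 0.0, 4.0, -0.0, 45], [0.1, 0.2, 2.4, 0.0, 4.1, 0.0, 45], [-0.1, 0.1, 2.3, 0.0, 4.0, 0.0, 45], [-0.3, 0.1, 2.2, 0.0, 4.0, 0.0, 45]]]
[[[-0.4, 0.2, 2.0, 0.0, 4.0, 0.0, 45], [-0.5, 0.1, 1.9, 0.0, 4.1, 0.0, 45], [-0.7, 0.1, 1.7, 0.0, 4.0, 0.0, 45], [-0.8, 0.2, 1.5, 0.0, 4.0, 0.0, 45], [-0.8, 0.1, 1.3, 0.0, 4.0, 0.0, 45]]]
```

Emit:
jog_arm([
  [[0.4, 0, 2, 0, 4, 0, 45], [0.3, 0, 2, 0, 4, 0, 45], [0, 0, 2, 0, 4, 0, 45], [0, 0, 2, 0, 4, 0, 45], [-0.3, 0, 2, 0, 4, 0, 45]],
])

```text
clock: 25.25
eef_pos: [0.4671, -0.0089, 0.0945]
tool_rot: [0.658, 0.721, 0.146, -0.159]
ft_force: [0.3, -0.3, -2.7]
grip_width: 0.0584
```

Emit:
jog_arm([
  [[-0.4, 0, 2, 0, 4, 0, 45], [-0.5, 0, 2, 0, 4, 0, 45], [-0.7, 0, 1.5, 0, 4, 0, 45], [-0.8, 0, 1.5, 0, 3, 0, 45], [0, 0, 0, 0, 0, 0, 45]],
])

```text
clock: 25.75
eef_pos: [0.4653, -0.0128, 0.0845]
tool_rot: [0.634, 0.695, 0.228, -0.252]
ft_force: [-0.2, -0.2, -3.4]
grip_width: 0.0584
```

```bash
python3 - <<'E'
from h import *
P0,y=where(); err(); P1=P0.copy(); P1[2]=48
rows([wp(P1,y,45,0,5)],45)
E
```

```text
P [466.8 -28.7 103.7] yaw 5.3 phi 39.8 roll -0.2
at [465.3 -12.8  84.5] F [-0.2 -0.2 -3.4] j [-0.4   0.56 -0.15  1.24  0.6   0.96] w 58.4
[[[-6.7, 0.0, 8.5, -0.0, 1.0, -0.0, 45], [-6.8, 0.1, 8.5, -0.1, 1.1, -0.0, 45], [-7.0, 0.0, 8.3, 0.0, 1.0, -0.1, 45], [-7.1, 0.0, 8.1, -0.0, 1.1, 0.0, 45], [-7.3, 0.1, 8.1, -0.0, 1.0, -0.0, 45]]]
```

Emit:
jog_arm([
  [[-6.7, 0, 8.5, 0, 1.2, 0, 45], [-6.8, 0, 8.5, 0, 1.2, 0, 45], [-7, 0, 8.3, 0, 1.2, 0, 45], [-7, 0, 8, 0, 1.2, 0, 45], [-5, 0, 5, 0, 1, 0, 45]],
])

```text
clock: 26.25
eef_pos: [0.4656, -0.0115, 0.0312]
tool_rot: [0.62, 0.683, 0.26, -0.286]
ft_force: [0.1, -0.4, -3.5]
grip_width: 0.0585
```

Emit:
jog_arm([
  [[0, 0, 0, 0, 0, 0, 45], [0, 0, 0, 0, 0, 0, 45]],
])

```text
clock: 26.45
eef_pos: [0.4646, -0.0112, 0.029]
tool_rot: [0.62, 0.682, 0.26, -0.288]
ft_force: [0.3, 0.3, -3.2]
grip_width: 0.0583
```

```bash
python3 - <<'E'
from h import *
P0,y=where(); err(); P1=P0.copy(); P1[2]=35
rows([wp(P1,y,45,0,4)],45)
E
```

```text
P [466.4 -29.   46.5] yaw 5.5 phi 45.7 roll -0.2
at [464.6 -11.2  29. ] F [ 0.3  0.3 -3.2] j [-0.44  0.7  -0.14  1.21  0.66  0.87] w 58.3
[[[-2.1, 0.0, 2.0, -0.0, -0.2, -0.0, 45], [-2.1, 0.1, 2.0, -0.1, -0.1, -0.1, 45], [-2.1, -0.0, 2.0, -0.0, -0.2, -0.0, 45], [-2.2, -0.0, 2.0, -0.0, -0.2, -0.0, 45]]]
```

Emit:
jog_arm([
  [[-2.1, 0, 2, 0, -0.2, 0, 45], [-2.1, 0, 2, 0, -0.2, 0, 45], [-2.1, 0, 2, 0, -0.2, 0, 45], [-1.5, 0, 1.5, 0, 0, 0, 45], [0, 0, 0, 0, 0, 0, 45]],
])

```text
clock: 26.95
eef_pos: [0.4657, -0.0115, 0.0188]
tool_rot: [0.621, 0.684, 0.257, -0.283]
ft_force: [-0.2, 0.4, -2.5]
grip_width: 0.0584
```

Emit:
jog_arm([
  [[-0.8, 0, 0.8, 0, 0, 0, 45], [0, 0, 0, 0, 0, 0, 45]],
])

```text
clock: 27.15
eef_pos: [0.4658, -0.0115, 0.0178]
tool_rot: [0.621, 0.684, 0.257, -0.283]
ft_force: [0.8, 0.2, -4.1]
grip_width: 0.0584
```

```bash
python3 - <<'E'
from h import *
P0,y=where(); err()
E
```

```text
P [467.5 -29.   35.5] yaw 5.6 phi 44.9 roll 0.0
at [465.8 -11.5  17.8] F [ 0.8  0.2 -4.1] j [-0.43  0.71 -0.15  1.17  0.66  0.88] w 58.4
```

Emit:
jog_arm([
  [[-0.8, 0, 0.8, 0, 0, 0, 45], [-0.8, 0, 0.8, 0, 0, 0, 45], [0, 0, 0, 0, 0, 0, 45]],
])

```text
clock: 27.45
eef_pos: [0.466, -0.0115, 0.0155]
tool_rot: [0.621, 0.685, 0.257, -0.283]
ft_force: [0.4, -1.0, -3.2]
grip_width: 0.0583
```

Emit:
jog_arm([
  [[-0.8, 0, 0.8, 0, 0, 0, 45], [0, 0, 0, 0, 0, 0, 45], [0, 0, 0, 0, 0, 0, 45]],
])

```text
clock: 27.75
eef_pos: [0.4661, -0.0116, 0.0153]
tool_rot: [0.621, 0.684, 0.257, -0.283]
ft_force: [-0.0, -0.7, -3.1]
grip_width: 0.0582
```

Emit:
jog_arm([
  [[-0.8, 0, 0.8, 0, 0, 0, 45], [0, 0, 0, 0, 0, 0, 45], [0, 0, 0, 0, 0, 0, 45]],
])

```text
clock: 28.05
eef_pos: [0.4662, -0.0117, 0.0152]
tool_rot: [0.621, 0.684, 0.258, -0.283]
ft_force: [-0.6, -1.4, -1.1]
grip_width: 0.0584
```

Emit:
jog_arm([
  [[-0.8, 0, 0.8, 0, 0, 0, 45], [-0.5, 0, 0.5, 0, 0, 0, 45], [0, 0, 0, 0, 0, 0, 45]],
])

```text
clock: 28.35
eef_pos: [0.4662, -0.0116, 0.0152]
tool_rot: [0.622, 0.683, 0.258, -0.283]
ft_force: [-0.0, -0.3, -3.5]
grip_width: 0.0586
```

Emit:
jog_arm([
  [[0, 0, 0, 0, 0, 0, 60], [0, 0, 0, 0, 0, 0, 64], [0, 0, 0, 0, 0, 0, 70], [0, 0, 0, 0, 0, 0, 85], [0, 0, 0, 0, 0, 0, 85]],
])

```text
clock: 28.85
eef_pos: [0.4669, -0.0109, 0.0151]
tool_rot: [0.621, 0.683, 0.259, -0.283]
ft_force: [-0.3, 0.4, 0.3]
grip_width: 0.0849
```

Emit:
jog_arm([
  [[0, 0, -15, 0, 0, 0, 85], [0, 0, -25, 0, 0, 0, 85], [0, 0, -25, 0, 0, 0, 85], [0, 0, -30, 0, 0, 0, 85], [0, 0, 0, 0, 0, 0, 85]],
])

```text
clock: 29.35
eef_pos: [0.4722, -0.0787, 0.0835]
tool_rot: [0.621, 0.683, 0.259, -0.285]
ft_force: [0.4, -0.3, -1.6]
grip_width: 0.0852
```

```bash
python3 - <<'E'
from h import *
_,y=where(); err()
# pair centre = grasp P + 34 u ; go above it, tool down
c=np.array([467.5-34*.097,-29+34*.995,0]); print(c)
rows([(c+[0,-20,185],down(5.5),8)],85)
E
```

```text
P [473.9 -96.4 101.1] yaw 5.5 phi 45.3 roll -0.0
at [472.2 -78.7  83.5] F [ 0.4 -0.3 -1.6] j [-0.54  0.69  0.02  1.44  0.61  0.76] w 85.2
[464.202   4.83    0.   ]
[[[14.6, -0.2, -3.2, -0.0, -5.7, -0.0, 85], [14.3, -0.3, -4.7, -0.0, -5.6, -0.0, 85], [13.7, -0.2, -6.1, -0.0, -5.7, -0.0, 85], [13.1, -0.3, -7.3, -0.0, -5.7, -0.0, 85], [12.2, -0.2, -8.7, -0.0, -5.6, -0.0, 85]]]
[[[11.4, -0.3, -9.8, -0.0, -5.7, -0.0, 85], [10.3, -0.2, -10.8, -0.0, -5.6, -0.0, 85], [9.2, -0.3, -11.9, -0.0, -5.7, -0.0, 85]]]
```

Emit:
jog_arm([
  [[12, 0, -7, 0, -5, 0, 85], [14, 0, -7, 0, -5.7, 0, 85], [13.7, 0, -7, 0, -5.7, 0, 85], [13, 0, -8, 0, -5.7, 0, 85], [12, 0, -9, 0, -5.7, 0, 85]],
])

```text
clock: 29.85
eef_pos: [0.4668, -0.0471, 0.1431]
tool_rot: [0.67, 0.728, 0.095, -0.114]
ft_force: [1.0, 0.2, -1.1]
grip_width: 0.0849
```

Emit:
jog_arm([
  [[11, 0, -10, 0, -5.7, 0, 85], [10, 0, -11, 0, -5.7, 0, 85], [9, 0, -12, 0, -5.7, 0, 85], [0, 0, 0, 0, 0, 0, 85], [0, 0, 0, 0, 0, 0, 85]],
])

```text
clock: 30.35
eef_pos: [0.4635, -0.0169, 0.1827]
tool_rot: [0.673, 0.74, -0.007, 0.002]
ft_force: [-0.3, -1.3, 0.3]
grip_width: 0.085
```

Emit:
jog_arm([
  [[0, 0, 0, 0, 0, 0, 85], [0, 0, 0, 0, 0, 0, 85]],
])

```text
clock: 30.55
eef_pos: [0.4624, -0.0176, 0.1807]
tool_rot: [0.674, 0.739, -0.007, -0.0]
ft_force: [-0.1, 0.3, 0.6]
grip_width: 0.085
```

```bash
python3 - <<'E'
from h import *
where(); err(); im=camera("wrist"); err(); save(im,"w10.png")
for t in("tray_center","cap_center"):
  for d in masks_of(t,"wrist"): print(t,round(d["conf"],2),np.round(d["at"]),d["pixels"].sum(),[rect("wrist",d["pixels"],z) for z in(.052,.064)])
camera("top")
for t in("tray_center","cap_center"):
  for d in masks_of(t,"top"): print(t,round(d["conf"],2),np.round(d["at"]),d["pixels"].sum(),rect("top",d["pixels"],.052))
E
```

```text
P [462.6 -17.3 205.7] yaw 5.3 phi -0.5 roll -0.7
at [462.4 -17.6 180.7] F [-0.1  0.3  0.6] j [-0.03  0.21 -0.18  1.2  -0.01  1.45] w 85.0
at [462.2 -17.8 180.6] F [-0.2  0.5 -0.2] j [-0.03  0.21 -0.18  1.2  -0.01  1.45] w 84.7
tray_center 0.8 [329. 163.] 6298 [(array([463.6,   3.2]), array([108.,  57.]), 95.7), (array([463.3,   5.5]), array([103.2,  54.5]), 95.7)]
cap_center 0.57 [260. 328.] 1136 [(array([ 405. , -184.9]), array([61.4, 40.1]), 33.4), (array([ 407.3, -174.3]), array([58.7, 38.4]), 33.4)]
tray_center 0.49 [290. 241.] 63 (array([462.8, -40. ]), array([43.2, 13.1]), 168.8)
cap_center 0.76 [379. 271.] 1225 (array([ 392.4, -239.1]), array([105.6,  59.8]), 42.6)
```

The pair lies flat: the rectangle at z = 64 mm measures 103 × 54.5 mm, centred (464, 5) with yaw 95.6°. Now I grip the top tray across its middle, above the seam.

```bash
python3 - <<'E'
from h import *
rows([((464,4.5,170),down(5.6),2),((464,4.5,75),down(5.6),4)],85)
E
```

```text
[[[10.9, 1.6, 5.6, -0.3, 0.3, -0.1, 85], [10.9, 1.6, 5.7, -0.3, 0.3, -0.2, 85], [-0.0, -0.0, 23.7, 0.0, -0.0, 0.0, 85], [-0.0, -0.0, 23.8, 0.0, -0.0, 0.0, 85], [-0.0, -0.0, 23.7, 0.0, -0.0, 0.0, 85]]]
[[[-0.0, -0.0, 23.8, 0.0, -0.0, 0.0, 85]]]
```

Emit:
jog_arm([
  [[11, 1.6, 5.6, -0.3, 0.3, 0, 85], [11, 1.6, 5.6, -0.3, 0.3, 0, 85], [0, 0, 24, 0, 0, 0, 85], [0, 0, 24, 0, 0, 0, 85], [0, 0, 20, 0, 0, 0, 85]],
])

```text
clock: 31.35
eef_pos: [0.4673, 0.0086, 0.1013]
tool_rot: [0.674, 0.739, 0.005, 0.002]
ft_force: [-1.1, -0.4, -0.4]
grip_width: 0.0849
```

Emit:
jog_arm([
  [[0, 0, 10, 0, 0, 0, 85], [0, 0, 0, 0, 0, 0, 85], [0, 0, 0, 0, 0, 0, 85]],
])

```text
clock: 31.65
eef_pos: [0.4645, 0.0106, 0.0878]
tool_rot: [0.673, 0.74, 0.003, -0.0]
ft_force: [0.1, 0.1, 0.1]
grip_width: 0.085
```

```bash
python3 - <<'E'
from h import *
where();err();rows([((464,4.5,34),down(5.6),4)],85)
E
```

```text
P [464.5  10.5 112.8] yaw 5.5 phi 0.2 roll 0.2
at [464.5  10.6  87.8] F [0.1 0.1 0.1] j [ 0.02  0.29 -0.33  0.95  0.    1.5 ] w 85.0
[[[-1.6, -0.3, 13.4, 0.1, -0.1, -0.0, 85], [-1.5, -0.3, 13.5, 0.0, -0.0, -0.1, 85], [-1.6, -0.4, 13.5, 0.1, -0.1, -0.0, 85], [-1.5, -0.2, 13.4, 0.0, -0.0, -0.0, 85]]]
```

Emit:
jog_arm([
  [[-2, -0.3, 13, 0, 0, 0, 85], [-2, -0.3, 13, 0, 0, 0, 85], [-2, -0.3, 12, 0, 0, 0, 85], [0, 0, 8, 0, 0, 0, 85], [0, 0, 0, 0, 0, 0, 85]],
])

```text
clock: 32.15
eef_pos: [0.4699, 0.0056, 0.0458]
tool_rot: [0.672, 0.74, 0.007, 0.004]
ft_force: [-0.1, 0.1, -0.3]
grip_width: 0.085
```

```bash
python3 - <<'E'
from h import *
where();err();rows([((464,4.5,34.5),down(5.6),2)],85)
E
```

```text
P [469.5   5.4  70.8] yaw 5.5 phi 0.2 roll 0.9
at [469.9   5.6  45.8] F [-0.1  0.1 -0.3] j [ 0.01  0.34 -0.38  0.83  0.01  1.48] w 85.0
[[[-0.3, -3.1, 5.6, 0.4, -0.1, -0.1, 85], [-0.2, -3.0, 5.6, 0.5, -0.1, -0.0, 85]]]
```

Emit:
jog_arm([
  [[0, -3, 5, 0.4, -0.1, 0, 85], [0, -3, 4, 0.4, -0.1, 0, 85], [0, 0, 0, 0, 0, 0, 85], [0, 0, 0, 0, 0, 0, 85]],
])

```text
clock: 32.55
eef_pos: [0.4653, 0.0053, 0.0381]
tool_rot: [0.672, 0.74, 0.002, 0.001]
ft_force: [0.3, -0.6, 0.1]
grip_width: 0.0852
```

```bash
python3 - <<'E'
from h import *
where();err();rows([((464,4.5,34.5),down(5.6),1)],85)
E
```

```text
P [465.2   5.3  63.1] yaw 5.5 phi -0.0 roll 0.2
at [465.3   5.3  38.1] F [ 0.3 -0.6  0.1] j [ 0.01  0.35 -0.39  0.82  0.    1.49] w 85.2
[[[-0.7, -1.4, 3.5, 0.2, 0.0, -0.1, 85]]]
```

Emit:
jog_arm([
  [[-0.5, -1.3, 3.5, 0.2, 0, 0, 85], [0, 0, 0, 0, 0, 0, 70], [0, 0, 0, 0, 0, 0, 60], [0, 0, 0, 0, 0, 0, 52], [0, 0, 0, 0, 0, 0, 40]],
])

```text
clock: 33.05
eef_pos: [0.4645, 0.0047, 0.0351]
tool_rot: [0.672, 0.74, 0.001, 0.001]
ft_force: [-1.1, -0.9, -0.5]
grip_width: 0.0526
```

Emit:
jog_arm([
  [[0, 0, 0, 0, 0, 0, 40], [0, 0, 0, 0, 0, 0, 40], [0, 0, 0, 0, 0, 0, 40]],
])

```text
clock: 33.35
eef_pos: [0.4645, 0.0047, 0.0351]
tool_rot: [0.672, 0.74, 0.001, 0.001]
ft_force: [-0.7, -0.5, 0.1]
grip_width: 0.0524
```

Emit:
jog_arm([
  [[0, 0, -3, 0, 0, 0, 40], [0, 0, -5, 0, 0, 0, 40], [0, 0, -8, 0, 0, 0, 40], [0, 0, -15, 0, 0, 0, 40], [0, 0, -25, 0, 0, 0, 40]],
])

```text
clock: 33.85
eef_pos: [0.4606, 0.0046, 0.0902]
tool_rot: [0.672, 0.74, -0.003, -0.003]
ft_force: [0.7, -0.4, -1.9]
grip_width: 0.0525
```

Emit:
jog_arm([
  [[0, 0, -30, 0, 0, 0, 40], [0, 0, -30, 0, 0, 0, 40], [0, 0, 0, 0, 0, 0, 40], [0, 0, 0, 0, 0, 0, 40]],
])

```text
clock: 34.25
eef_pos: [0.4627, 0.0046, 0.1573]
tool_rot: [0.672, 0.74, -0.0, -0.0]
ft_force: [-0.4, -0.4, -1.0]
grip_width: 0.0529
```

```bash
python3 - <<'E'
from h import *
where();err()
im=camera("side"); c=im[120:270,180:380]; save(cv2.resize(c,None,fx=3,fy=3,interpolation=2),"s5.png")
for t in("rusk1_center","tray_center","cap_center","mat"):
  for d in masks_of(t,"side"): print(t,round(d["conf"],2),np.round(d["at"]),d["pixels"].sum(),np.round(px2w("side",d["at"],.03),3))
camera("top")
for d in masks_of("mat","top"): print(round(d["conf"],2),rect("top",d["pixels"],.006))
E
```

```text
P [462.7   4.6 182.3] yaw 5.5 phi -0.0 roll -0.1
at [462.7   4.6 157.3] F [-0.4 -0.4 -1. ] j [ 0.01  0.22 -0.23  1.13 -0.    1.48] w 52.9
rusk1_center 0.61 [267. 182.] 150 [0.465 0.032 0.03 ]
tray_center 0.63 [265. 144.] 605 [0.485 0.232 0.03 ]
cap_center 0.94 [253. 262.] 1141 [ 0.392 -0.27   0.03 ]
cap_center 0.69 [270. 197.] 383 [ 0.462 -0.037  0.03 ]
mat 0.81 [297. 146.] 701 [0.58  0.204 0.03 ]
0.71 (array([635. , 243.1]), array([84.4, 24.8]), 69.7)
```

Only one tray came up (≈1.3 N), and the rusks still show in the lower tray at side pixel (267,182). Carrying the lifted tray to the mat.

```bash
python3 - <<'E'
from h import *
rows([((552,254,150),down(69.5),10)],40)
E
```

```text
[[[24.0, 11.4, 0.5, -0.0, -0.0, -6.4, 40], [22.5, 13.9, 0.6, -0.0, -0.0, -6.4, 40], [20.9, 16.4, 0.5, -0.1, -0.1, -6.4, 40], [18.9, 18.6, 0.5, 0.0, 0.0, -6.4, 40], [16.7, 20.6, 0.6, -0.0, 0.0, -6.4, 40]]]
[[[14.3, 22.3, 0.5, -0.0, 0.0, -6.4, 40], [11.7, 23.8, 0.5, -0.1, -0.0, -6.4, 40], [9.0, 24.9, 0.6, 0.0, -0.0, -6.4, 40], [6.2, 25.8, 0.5, 0.0, -0.0, -6.4, 40], [3.2, 26.3, 0.6, -0.0, -0.0, -6.4, 40]]]
```

Emit:
jog_arm([
  [[24, 11.4, 0.5, 0, 0, -6.4, 40], [22.5, 14, 0.5, 0, 0, -6.4, 40], [21, 16, 0.5, 0, 0, -6.4, 40], [19, 18.6, 0.5, 0, 0, -6.4, 40], [16.7, 20.6, 0.5, 0, 0, -6.4, 40]],
])

```text
clock: 35.1
eef_pos: [0.5046, 0.1301, 0.1492]
tool_rot: [0.436, 0.9, -0.004, -0.005]
ft_force: [0.7, -0.7, -1.5]
grip_width: 0.0524
```

Emit:
jog_arm([
  [[14, 22, 0.5, 0, 0, -6.4, 40], [12, 24, 0.5, 0, 0, -6.4, 40], [9, 25, 0.5, 0, 0, -6.4, 40], [6, 26, 0.5, 0, 0, -6.4, 40], [3, 26, 0.5, 0, 0, -6.4, 40]],
])

```text
clock: 35.6
eef_pos: [0.5463, 0.2602, 0.1406]
tool_rot: [0.159, 0.987, -0.004, -0.009]
ft_force: [0.5, 0.7, -1.7]
grip_width: 0.0523
```

Emit:
jog_arm([
  [[0, 0, 0, 0, 0, 0, 40], [0, 0, 0, 0, 0, 0, 40]],
])

```text
clock: 35.8
eef_pos: [0.5461, 0.2633, 0.1379]
tool_rot: [0.157, 0.988, -0.005, -0.01]
ft_force: [0.6, -0.2, -1.1]
grip_width: 0.0523
```

```bash
python3 - <<'E'
from h import *
where();err();rows([((552,254,60),down(69.5),5)],40)
camera("wrist")
for d in masks_of("mat","wrist"): print(round(d["conf"],2),d["at"],rect("wrist",d["pixels"],.006))
E
```

```text
P [546.6 263.5 162.9] yaw 72.0 phi 1.1 roll -0.7
at [546.1 263.3 137.9] F [ 0.6 -0.2 -1.1] j [0.45 0.52 0.17 1.24 0.   0.76] w 52.3
[[[-2.0, -1.2, 15.6, -0.2, -0.2, 0.5, 40], [-1.9, -1.2, 15.5, -0.1, -0.2, 0.5, 40], [-1.9, -1.3, 15.6, -0.2, -0.2, 0.5, 40], [-1.9, -1.3, 15.6, -0.1, -0.2, 0.5, 40], [-1.8, -1.3, 15.6, -0.2, -0.2, 0.5, 40]]]
0.94 [309.5, 130.4] (array([524.9, 260.2]), array([137.1, 120.3]), 159.3)
```

Emit:
jog_arm([
  [[-2, -1.3, 15.6, -0.2, -0.2, 0.5, 40], [-2, -1.3, 15.6, -0.2, -0.2, 0.5, 40], [-2, -1.3, 15.6, -0.1, -0.2, 0.5, 40], [-2, -1.3, 15.6, -0.1, -0.2, 0.5, 40], [-2, -1.3, 15.6, -0.1, -0.2, 0.5, 40]],
])

```text
clock: 36.4
eef_pos: [0.554, 0.2481, 0.0618]
tool_rot: [0.184, 0.983, 0.001, 0.002]
ft_force: [-0.7, 0.1, -1.7]
grip_width: 0.0526
```

Emit:
jog_arm([
  [[0, 0, 12, 0, 0, 0, 40], [0, 0, 12, 0, 0, 0, 40], [0, 0, 0, 0, 0, 0, 40], [0, 0, 0, 0, 0, 0, 40]],
])

```text
clock: 36.8
eef_pos: [0.5523, 0.2442, 0.0349]
tool_rot: [0.187, 0.982, -0.001, 0.001]
ft_force: [-0.1, 0.2, -1.4]
grip_width: 0.0524
```

```bash
python3 - <<'E'
from h import *
where();err();rows([((552,254,13),down(69.5),3)],40)
E
```

```text
P [552.3 244.2  59.9] yaw 68.5 phi -0.1 roll -0.1
at [552.3 244.2  34.9] F [-0.1  0.2 -1.4] j [ 0.42  0.59 -0.    0.98 -0.    0.79] w 52.4
[[[1.3, 3.0, 7.3, -0.0, 0.0, -0.3, 40], [1.3, 3.0, 7.3, -0.0, 0.0, -0.4, 40], [1.3, 3.0, 7.3, -0.1, 0.1, -0.3, 40]]]
```

Emit:
jog_arm([
  [[1.3, 3, 7.3, 0, 0, 0, 40], [1.3, 3, 7.3, 0, 0, 0, 40], [1, 2, 6, 0, 0, 0, 40], [0, 0, 0, 0, 0, 0, 40], [0, 0, 0, 0, 0, 0, 40]],
])

```text
clock: 37.3
eef_pos: [0.5532, 0.2552, 0.0144]
tool_rot: [0.186, 0.982, 0.001, 0.002]
ft_force: [0.9, -0.0, -1.7]
grip_width: 0.0529
```

Emit:
jog_arm([
  [[0, 0, 1.5, 0, 0, 0, 40], [0, 0, 1.5, 0, 0, 0, 40], [0, 0, 0, 0, 0, 0, 40]],
])

```text
clock: 37.6
eef_pos: [0.5534, 0.2554, 0.0115]
tool_rot: [0.186, 0.983, 0.001, 0.002]
ft_force: [0.4, -0.2, -1.6]
grip_width: 0.0525
```

```bash
python3 - <<'E'
from h import *
where();err()
E
```

```text
P [553.3 255.3  36.5] yaw 68.5 phi -0.2 roll 0.1
at [553.4 255.4  11.5] F [ 0.4 -0.2 -1.6] j [ 0.43  0.62 -0.01  0.93 -0.    0.81] w 52.5
```

Emit:
jog_arm([
  [[0, 0, 1.2, 0, 0, 0, 40], [0, 0, 1.2, 0, 0, 0, 40], [0, 0, 0, 0, 0, 0, 40]],
])

```text
clock: 37.9
eef_pos: [0.5538, 0.2553, 0.0094]
tool_rot: [0.186, 0.982, 0.001, 0.003]
ft_force: [0.1, 0.4, -1.1]
grip_width: 0.0523
```

Emit:
jog_arm([
  [[0, 0, 1, 0, 0, 0, 40], [0, 0, 0, 0, 0, 0, 40]],
])

```text
clock: 38.1
eef_pos: [0.5539, 0.2553, 0.0095]
tool_rot: [0.186, 0.982, 0.001, 0.003]
ft_force: [0.2, -0.5, -1.6]
grip_width: 0.0529
```

Seated (z stops at 9.5 mm, where 9.1 was expected). Release, rise, and move back for a check.

Emit:
jog_arm([
  [[0, 0, 0.8, 0, 0, 0, 55], [0, 0, 0, 0, 0, 0, 62], [0, 0, 0, 0, 0, 0, 75], [0, 0, 0, 0, 0, 0, 85], [0, 0, 0, 0, 0, 0, 85]],
])

```text
clock: 38.6
eef_pos: [0.5549, 0.2557, 0.0091]
tool_rot: [0.186, 0.982, 0.002, 0.004]
ft_force: [0.1, 0.2, 0.4]
grip_width: 0.0849
```

Emit:
jog_arm([
  [[0, 0, -15, 0, 0, 0, 85], [0, 0, -30, 0, 0, 0, 85], [0, 0, -40, 0, 0, 0, 85], [0, 0, -40, 0, 0, 0, 85], [0, 0, -40, 0, 0, 0, 85]],
])

```text
clock: 39.1
eef_pos: [0.5485, 0.253, 0.1703]
tool_rot: [0.186, 0.982, -0.004, -0.004]
ft_force: [1.2, 0.4, 0.1]
grip_width: 0.085
```

Emit:
jog_arm([
  [[0, -40, -20, 0, 0, 0, 85], [0, -45, 0, 0, 0, 0, 85], [0, -45, 0, 0, 0, 0, 85], [0, 0, 0, 0, 0, 0, 85], [0, 0, 0, 0, 0, 0, 85]],
])

```text
clock: 39.6
eef_pos: [0.5048, 0.1313, 0.2007]
tool_rot: [0.185, 0.983, 0.001, 0.005]
ft_force: [-0.2, 0.2, -1.1]
grip_width: 0.0849
```

```bash
python3 - <<'E'
from h import *
err()
im=camera("top")
for t,z in(("tray_center",.03),("cap_center",.03),("rusk1_center",.037),("mat",.006)):
  for d in masks_of(t,"top"): print(t,round(d["conf"],2),np.round(d["at"]),d["pixels"].sum(),rect("top",d["pixels"],z))
s=camera("side")
a=cv2.resize(im[150:290,120:320],None,fx=4,fy=4,interpolation=2)[:340]
b=cv2.resize(s[110:220,220:400],None,fx=4,fy=4,interpolation=2)[150:410]
b=cv2.copyMakeBorder(b,0,0,0,800-b.shape[1],0); print(a.shape,b.shape)
a=cv2.resize(im[165:260,120:320],None,fx=4,fy=3.5,interpolation=2)
save(np.vstack([a,b[:600-a.shape[0]]]),"fin.png")
E
```

```text
at [504.8 131.3 200.7] F [-0.2  0.2 -1.1] j [ 0.26  0.29 -0.01  1.26 -0.    0.63] w 84.9
tray_center 0.45 [180. 180.] 90 (array([597.5, 232.4]), array([62.6, 12.9]), 58.9)
cap_center 0.73 [274. 242.] 529 (array([465.5,   8.4]), array([104.6,  58.8]), 96.0)
cap_center 0.58 [379. 272.] 1201 (array([ 392.4, -243.6]), array([107.8,  60.9]), 44.1)
rusk1_center 0.56 [261. 238.] 239 (array([462. ,  35.8]), array([38.1, 37.4]), 137.1)
(340, 800, 3) (260, 800, 3)
```

View pics/fin.png

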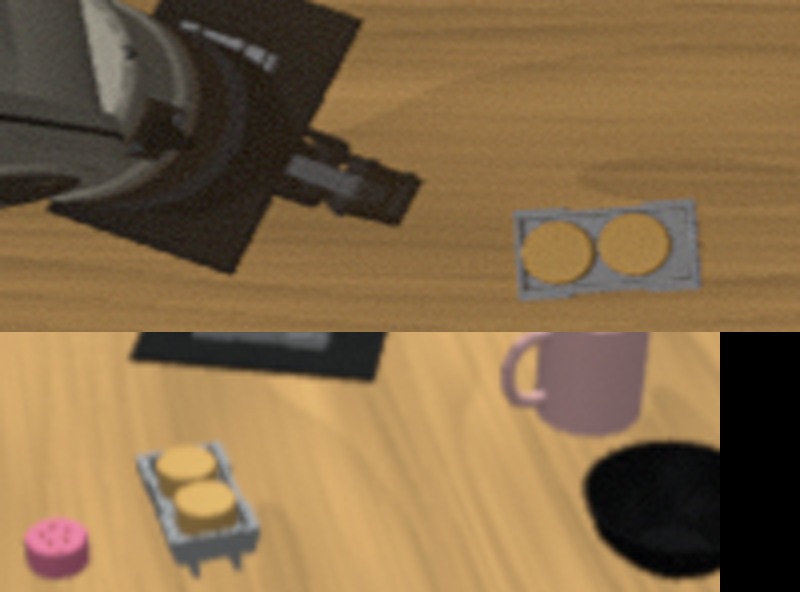

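Both rusks show pale, hole-free bottoms in the lower tray ((557,250) and (634,243) in the top crop). The other tray is on the mat, partly hidden by the arm. One numeric check of that tray, then hand in.

```bash
python3 - <<'E'
from h import *
camera("wrist")
for t,z in(("tray_center",.034),("mat",.006)):
  for d in masks_of(t,"wrist"): print(t,round(d["conf"],2),d["at"],d["pixels"].sum(),rect("wrist",d["pixels"],z))
camera("side")
for t,z in(("tray_center",.03),("mat",.006)):
  for d in masks_of(t,"side"): print(t,round(d["conf"],2),d["at"],rect("side",d["pixels"],z))
err(); print(job_done())
E
```

```text
tray_center 0.93 [434.3, 176.7] 4823 (array([549.3, 248. ]), array([105.6,  60.7]), 158.8)
mat 0.68 [411.3, 163.0] 10749 (array([549.8, 250.4]), array([190.8, 122. ]), 160.0)
tray_center 0.57 [286.3, 144.6] (array([548.7, 235.3]), array([112.2,  98.3]), 158.2)
mat 0.56 [286.1, 149.8] (array([548.2, 244.9]), array([192.5, 124. ]), 161.2)
at [504.7 132.1 199.9] F [-0.4  0.4  0.9] j [ 0.26  0.29 -0.01  1.26 -0.    0.63] w 85.1
the job is handed in; nothing more can be done
None
```

The job is done and handed in after about 40 s of the 72 s allowed. Both rusks lie bottom up in the tray on the table, and the other tray lies flat on the black mat.

**What I did:**
- I capped the rusk tray with the empty grey tray, mouth to mouth.
- I gripped the closed pair across the seam at one end and stood it on its other end.
- I regripped from the other side and laid the pair flat with the empty tray underneath.
- I then lifted the top tray off and laid it mouth down on the mat.

**Last checks:**
- **Rusks:** the top and side pictures show two pale faces without holes, lying flat in the lower tray.
- **Tray on the mat:** the wrist camera puts it at (549, 248) mm and the mat at (550, 250) mm, both turned about 159°. Its outline there, 106 × 61 mm, fits a tray lying flat.
- **Disagreement:** the side camera puts that tray 13 mm away, at y = 235 mm, with an outline of 112 × 98 mm. At its slanted angle the tray's walls stretch the outline, so I trusted the wrist camera.
- **Other things:** the arm stayed clear of the mug, bowl, pot, orange tray and pink disc. I saw no contact with them in the pictures, but I did not measure the bystanders' positions again at the end.
- **Forces:** the wrist force readings stayed under 5 N throughout, and the gripper was open and clear of everything at hand-in.

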